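# Slide the spindle tray under the arch and set the magnifier over it

### The arm

A 6-joint arm with a two-finger parallel gripper is mounted at the origin on the work surface. World frame = base frame: x ahead of the robot, y to its left, z up, the work surface at z = 0. Lengths are in m, angles in rad, forces in N, time in s.
With the tool pointing down it reaches from about 0.375 to 0.925 m from the base axis. Payload 5.7 kg.
Tool frame: the origin (TCP) lies at the very end of the fingers, on their centre line; the grasp point (between the pads) lies 19 mm behind it; z points along the fingers, y is the line along which they close (so a half turn about z gives the same grasp; the last joint's range is limited). The gripper opens to 88 mm and grips with 3 to 60 N. Pads are 20 mm wide; open, the fingers measure 115 mm over their backs; the gripper's body (75 mm by 178 mm) begins 61 mm behind the grasp point.
Start: joints at [-0.115, 0.359, 1.51, -0, 1.272, -0.115], TCP at [0.6, -0, 0.202] pointing down, gripper open.
Joint ranges: [-2.97, 2.97], [-1.01, 2.36], [0.21, 2.38], [-0.96, 4.11], [0.2, 2.71], [-2.98, 2.98]. Speed limits (rad/s): [2.39, 2.39, 3.14, 3.14, 3.14, 3.14].

### API

Orientations are given as a 3x3 rotation matrix whose columns are the frame's x, y, z axes.
In Python, from rig import r gives the robot as it stands.
- The arm moves only by the shell command python3 jog.py 'ROWS' [FORCE]. ROWS is one flat JSON list of numbers that holds 1 to 5 rows one after another, with no inner brackets; each row has 7 numbers: the finger opening in m, then dx, dy, dz in m, then a rotation vector rx, ry, rz in rad; each row is the pose to reach, as a shift and turn from the pose commanded when the command began, along the tool's axes at that moment; what a row does not reach only later rows make up. A row lasts 1/8 s, in which the tool goes at most 0.0625 m and 0.188 rad, less where a joint would pass 70% of its speed; a pose out of reach is approached as far as the arm can. The fingers move at their own pace and stop on an object; FORCE is the grip in N (left out, the last holds). Time passes only in rows, so rows that do not move let the fingers close. It prints the time, the measured TCP pose, the force, the opening and the grip force at its end. Input that does not fit is refused with a message, and nothing moves.
- r.observe(): the state, without advancing time (a new reading comes with each control period).
- r.capture(name): name is "scene" or "side" or "wrist"; returns the picture (400x640x3 uint8, red, green, blue); there is no depth.
- r.camera_model(name): a dict with "fovy" (degrees; the focal length in pixels is half the picture's height over the tangent of half this angle, whatever the lens; pixels are square), "cx", "cy" (the principal point, pixels), "pose" (4x4, takes a point from camera to world coordinates). Camera axes: x right, y down, z forward; pixel columns grow to the right and rows downward; lengths in m; the calibration is good to about 2 mm. The wrist camera is an equidistant fisheye: a pixel r from the principal point sees the ray r / f radians off the axis. A picture is of the moment at which its call begins: read the wrist's pose just before it. camera_model takes no time and is no camera call; for the wrist camera it gives the pose at the moment of the call.
- r.close_job(): hands the job in; it is judged then, once.
The state is a dict: "clock": time; "joint_pos": joint angles; "joint_vel": joint speeds; "joint_torque": joint torques, N m; "ee_pos": TCP position; "tool_rot": TCP orientation; "force": force on the tool from outside, world axes, zero at the start; "torque": the same for the moment, N m; "grip_width": finger opening in m; "gripper_force": force on a finger pad.
Only numpy, scipy, OpenCV 4.12 (cv2) and the standard library are available. Lean on these libraries where they do the work, as an engineer would, in place of code of your own. Each camera call takes 0.05 s, during which the arm holds its last target. There are 200 camera calls.

### The job

Bring the spindle under the magnifier for inspection: slide the tray by its long handle under the arch, between the rails, until it is fully home against the end stop, with the spindle still standing upright on it and the handle still sticking out through the arch. Also swing the magnifier in until the centre of its lens is directly over the middle of the tray, and set the lens level. Do not push the bottle, the tub, the tape roll or the screwdriver away.

Things in the scene. Friction and masses are not known exactly. Their poses are not given: they have to be found in the camera images.
- station: Aluminium inspection station fixed to the bench. Origin on the bench under the middle of the arch; x along the track from arch to end stop (roughly world +y), y to the left of that, z up. Two rails 20 mm high, inner faces at y = +/-52 mm, run from the arch to the stop; no floor plate, the tray slides on the bench. The magnifier's post (foot 84 mm across) stands at x 100, y -150 mm.
- arch (a point): Middle of the underside of the arch's beam, 80 mm above the bench (beam top 96 mm). The arch is 30 mm deep along station x (-15 to 15 mm); inner faces of its legs at station y = +/-52 mm, outer at +/-68 mm.
- stop (a point): Middle of the upper edge of the end stop's face, 22 mm above the bench, at station x = 155 mm. The stop is a black block right across the track.
- bay (a point): Point on the bench at station x = 100 mm, y = 0: where the middle of the tray is when it is fully home.
- tray: Loose steel tray, about 0.4 kg, 110 mm long (x) by 90 mm wide (y), rim 14 mm high, floor 4 mm thick. Origin at the middle of its underside; x points forward, away from the handle: a flat bar 20 mm wide, 8 mm high, lying on the bench back to x = -200 mm, with an upright black grip at its end. Starts before the arch, roughly pointing at it, up to 0.25 rad askew and 35 mm to one side.
- grip (a point): Point to grasp on the upright grip of the tray's handle, at tray x = -210 mm, y = 0, 46 mm above the tray's underside. The grip is 34 mm long (x), 14 mm thick (y, pinch across this) and its top is 66 mm above the bench. The tray drags behind and can pivot a little in the grasp when swung sideways; it trails true again once pushed straight ahead.
- spindle: Loose dark steel spindle standing upright on the tray's floor, about 0.11 kg, 58 mm tall, foot 36 mm across, body 18 to 24 mm; its top is about 62 mm above the bench. Origin at the centre of its foot; z is its own axis, up. It tips over if the tray is swung or jerked fast.
- swivel (a joint): Swivel of the magnifier's arm about its post (rad). 0: arm square across the track, lens over the bay (lens centre 150 mm from the axis, along station +y). Positive: swung away towards station +x, clockwise seen from above. Starts at 0.55 to 1.0; range -0.4 to 1.3, no stop at 0. Friction joint, 0.22 N m, stays where left.
- swivel_axis (a point): Point on the vertical swivel axis, at the height of point pin (205 mm above the bench).
- pin (a point): Grasp point on the upright black round pin on the magnifier's arm, 16 mm in diameter, standing 40 mm above the arm's top (arm top 177 mm, pin top 217 mm above the bench); this point is 68 mm from the swivel axis, on the line from the axis to the lens, 205 mm above the bench. Taken from above, the arm can be dragged round by it.
- tilt (a joint): Tilt of the magnifier's head about the arm's long axis, through the lens centre (rad). 0: level. Positive: thumb tab side up (with the arm square across, the end-stop side). Starts at 0.4 to 0.75; range -0.6 to 0.9, no stop at 0. Friction joint, 0.10 N m, stays where left; pressing down on the thumb tab lowers it.
- lens (a point): Centre of the magnifier's lens, on the tilt axis, 170 mm above the bench; its z is the lens's normal. Round head 100 mm across, 12 mm thick.
- thumb_tab (a point): On the upper face of the flat black thumb tab (34 by 24 by 8 mm) that sticks out of the head's rim at right angles to the arm: 68 mm from the lens centre; 4 mm above the tilt axis, so 174 mm above the bench, when the lens is level.
- oil: Bystander: bottle, 48 mm across, 130 mm tall, origin at the centre of its underside.
- tub: Bystander: clear plastic tub, 84 mm across, 65 mm tall, origin at the centre of its underside.
- tape: Bystander: roll of tape lying flat, 90 mm across, 24 mm high, origin at the centre of its underside.
- driver: Bystander: screwdriver lying on the bench at the left, origin near its middle, on its underside.

How it is judged:
At the end, for the whole second after the job is handed in: Tray flat on the bench, within 7 mm of fully home along the track and 12 mm across, handle grip before the arch; spindle upright on the tray (0.1 rad); lens centre within 18 mm of the bay point seen from above, lens level within 0.12 rad; tray and spindle at rest (x of tray in the frame of station between 0.093 and 0.105 m and y of tray in the frame of station between -0.012 and 0.012 m and x of grip in the frame of station below -0.06 m and height (world z) of tray below 0.004 m and angle between tray's own z axis and vertical below 0.06 rad and angle between spindle's own z axis and vertical below 0.1 rad and z of spindle in the frame of tray below 0.012 m and horizontal distance between spindle and tray below 0.055 m and horizontal distance between lens and bay below 0.018 m and angle between lens's own z axis and vertical below 0.12 rad and linear speed of each of tray, spindle below 0.01 m/s); the robot touches nothing.
It fails at once if the spindle is tipped over (more than 0.5 rad from upright) (angle between spindle's own z axis and vertical above 0.5 rad).
It fails at once if the bottle is pushed or knocked more than 30 mm (distance of oil from where it was at the start of the episode above 0.03 m).
It fails at once if the tub is pushed or knocked more than 30 mm (distance of tub from where it was at the start of the episode above 0.03 m).
It fails at once if the tape roll is pushed or knocked more than 30 mm (distance of tape from where it was at the start of the episode above 0.03 m).
It fails at once if the screwdriver is pushed or knocked more than 30 mm (distance of driver from where it was at the start of the episode above 0.03 m).
It also fails if it takes over 64 s, if anything falls off the work surface, if the arm or the gripper's body presses on something with over 40 N, if the wrist force passes 120 N, or if a joint passes its speed limit or range.

## Working session

There is one attempt and no reset: what is moved stays moved. The work goes in short steps, Python scripts to look and compute and a shell command to move; the robot and the scene stay as the last step left them, time stands still between calls to the robot, and variables do not carry over. Pictures are saved under pics/ and viewed, at most 10 in all, crops included, and the job is handed in when it is done.

```bash
ls; mkdir -p pics; python3 - <<'E'
from rig import r
import cv2,numpy as np
o=r.observe();print(o['clock'],o['ee_pos'],o['tool_rot'])
for n in ("scene","side","wrist"):
    m=r.camera_model(n);print(n,m['fovy'],m['cx'],m['cy'],np.round(m['pose'],4).tolist())
    cv2.imwrite(f'pics/{n}0.png',r.capture(n)[:,:,::-1])
E
```

```text
jog.py
pics
rig.py
0.0 [5.99275415e-01 6.25248911e-05 2.00821527e-01] [[ 1.96505978e-05  9.99998386e-01 -1.79661940e-03]
 [ 9.99999980e-01 -1.92896602e-05  2.00915292e-04]
 [ 2.00880312e-04 -1.79662331e-03 -9.99998366e-01]]
scene 42.842436892839466 325.5610392837079 197.1591622534751 [[0.8388, 0.415, -0.3523, 1.0346], [0.5441, -0.6596, 0.5185, -0.5893], [-0.0172, -0.6266, -0.7791, 1.1473], [0.0, 0.0, 0.0, 1.0]]
side 54.95321778237921 312.29863582732236 196.23684765664905 [[0.9973, -0.0427, 0.0594, 0.5005], [-0.0724, -0.6902, 0.72, -0.7832], [0.0102, -0.7224, -0.6914, 1.0006], [0.0, 0.0, 0.0, 1.0]]
wrist 65.70646984690485 316.46575909392106 201.7009826278886 [[1.0, 0.0007, -0.0006, 0.5989], [0.0005, -0.9637, -0.267, 0.0735], [-0.0008, 0.267, -0.9637, 0.3838], [0.0, 0.0, 0.0, 1.0]]
```

View pics/scene0.png

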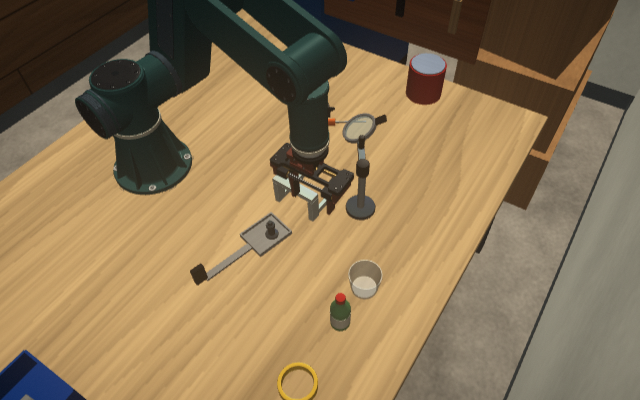

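View pics/side0.png

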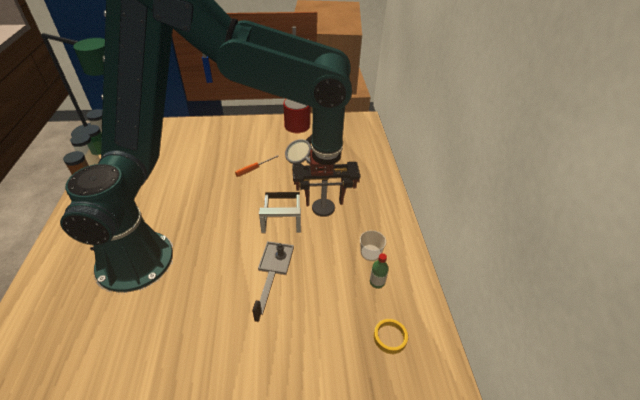

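View pics/wrist0.png

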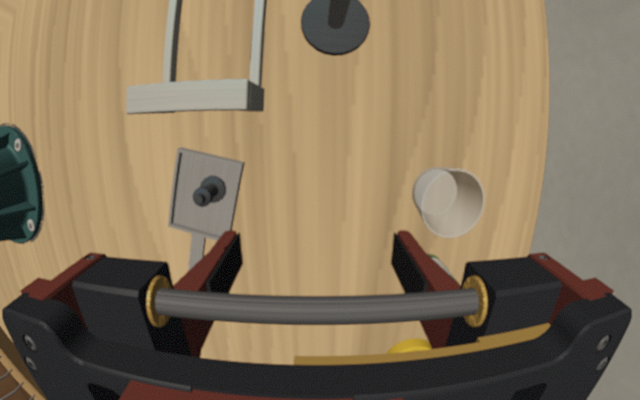

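The wrist view shows the tray at about (205,190), the arch beam at (195,97), the post foot at (335,25) and the tub at (450,200). In the side view the grip is at (257,311), the arch at (280,212) and the lens at (298,152). In the scene view the grip is at (198,273), the lens at (360,127) and the tab at (381,119).

```bash
cat > h.py <<'E'
import numpy as np,cv2
from rig import r
def ray(n,uv,m=None):
    m=m or r.camera_model(n); f=200/np.tan(np.radians(m['fovy'])/2)
    x,y=(uv[0]-m['cx']),(uv[1]-m['cy']); 
    if n=="wrist":
        rr=np.hypot(x,y);t=rr/f;d=np.array([x/rr*np.sin(t),y/rr*np.sin(t),np.cos(t)])
    else: d=np.array([x/f,y/f,1.])
    P=np.array(m['pose']);d=P[:3,:3]@d;return P[:3,3],d/np.linalg.norm(d)
def plane(n,uv,z,m=None):
    c,d=ray(n,uv,m);return c+d*(z-c[2])/d[2]
def tri(rays):
    A=np.zeros((3,3));b=np.zeros(3)
    for c,d in rays:
        M=np.eye(3)-np.outer(d,d);A+=M;b+=M@c
    p=np.linalg.solve(A,b);return p,[float(np.linalg.norm(np.cross(p-c,d))) for c,d in rays]
E
python3 - <<'E'
import cv2
a=cv2.imread('pics/side0.png')[125:325,225:345];b=cv2.imread('pics/scene0.png')[100:290,185:395]
cv2.imwrite('pics/c1.png',cv2.resize(a,None,fx=3,fy=3,interpolation=cv2.INTER_CUBIC))
cv2.imwrite('pics/c2.png',cv2.resize(b,None,fx=3,fy=3,interpolation=cv2.INTER_CUBIC))
E
```

```text
(no output)
```

View pics/c1.png

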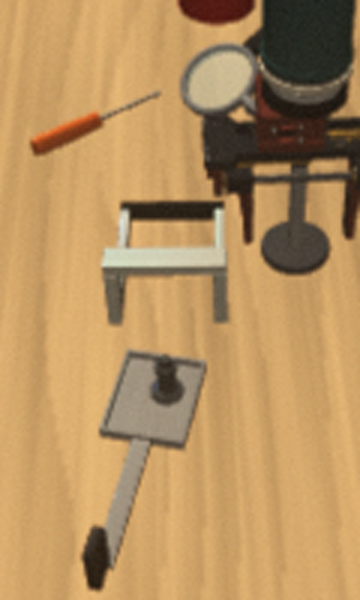

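View pics/c2.png

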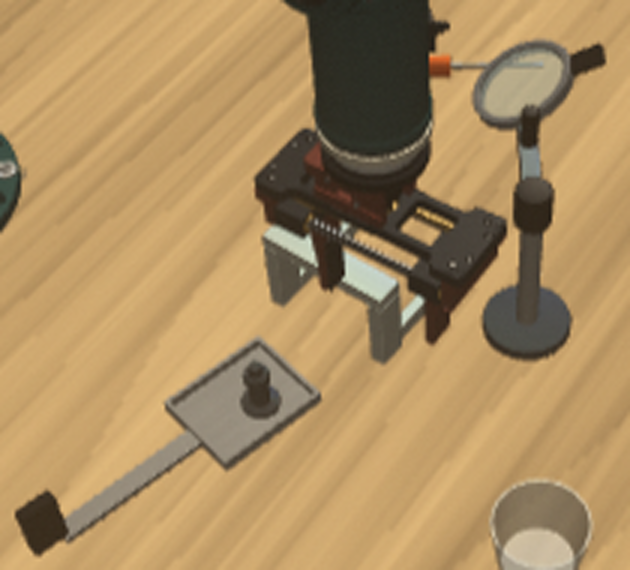

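The crops give usable corners. The tray rim in c1 is (130,351), (206,363), (184,447), (100,434) and in c2 is (258,341), (320,397), (226,466), (167,406). The lens is at (219,80) in c1 and (523,84) in c2. The pin is at (530,125) in c2 and the tab at (588,59). The stop is at (122–224,205) in c1.

```bash
python3 - <<'E'
from h import *
np.set_printoptions(precision=4,suppress=True)
S=lambda u,v:(225+u/3,125+v/3); C=lambda u,v:(185+u/3,100+v/3)
for n,s,c in [('tFL',(130,351),(258,341)),('tFR',(206,363),(320,397)),('tBR',(184,447),(226,466)),('tBL',(100,434),(167,406)),('grip',(96,557),(41,522)),('foot',(296,247),(527,322)),('lens',(219,80),(523,84)),('spintop',(165,360),(257,368)),('legFR',(222,320),(384,360))]:
    p,e=tri([ray('side',S(*s)),ray('scene',C(*c))]);print(n,p,np.round(e,4),plane('side',S(*s),.014)[:2],plane('scene',C(*c),.014)[:2])
print('beam front L,R top',plane('side',S(103,268),.080),plane('side',S(226,268),.080))
print('stop top back L,R',plane('side',S(122,203),.022),plane('side',S(224,204),.022))
print('stop front top',plane('side',S(122,217),.022),plane('side',S(223,217),.022))
print('legs foot',plane('side',S(109,323),0),plane('side',S(121,323),0),plane('side',S(215,321),0),plane('side',S(228,321),0))
print('foot',plane('side',S(296,247),.01),'wrist foot',plane('wrist',(335,25),.01))
print('wrist beam bottom front edge',plane('wrist',(128,112),.080),plane('wrist',(248,110),.080),'top',plane('wrist',(126,87),.096),plane('wrist',(247,82),.096))
print('wrist tray',[plane('wrist',q,.014)[:2] for q in [(181,150),(243,163),(231,240),(169,227)]])
print('post cap top',plane('scene',C(533,187),.185),'pin',plane('scene',C(531,112),.217),'tab',plane('scene',C(588,59),.20))
print('oil',plane('side',(378,283),0),'tub',tri([ray('side',(372,238)),ray('scene',(365,267))])[0],'tape',plane('side',(391,336),.02))
print('driver',plane('side',S(65,135),.01),plane('side',S(158,93),.01))
E
```

```text
tFL [0.4251 0.0348 0.0142] [0.0005 0.0005] [0.4249 0.0356] [0.4254 0.0344]
tFR [0.5078 0.0172 0.0084] [0.0007 0.0007] [0.5075 0.0135] [0.5109 0.0135]
tBR [ 0.4805 -0.0876  0.0059] [0.0009 0.0009] [ 0.481  -0.0942] [ 0.4838 -0.0903]
tBL [ 0.3936 -0.0632  0.0019] [0.0006 0.0006] [ 0.3952 -0.0726] [ 0.3999 -0.0682]
grip [ 0.3982 -0.2271  0.0383] [0.0004 0.0004] [ 0.3954 -0.2126] [ 0.3845 -0.2195]
foot [0.6228 0.1914 0.0067] [0.0002 0.0002] [0.622 0.184] [0.6253 0.1866]
lens [0.5376 0.3173 0.1677] [0.0007 0.0007] [0.5447 0.5191] [0.459  0.4605]
spintop [ 0.4645 -0.0126  0.0547] [0.0001 0.0001] [0.463  0.0205] [0.4432 0.009 ]
legFR [ 0.5284  0.0899 -0.0045] [0.0002 0.0002] [0.5278 0.0741] [0.5367 0.0787]
beam front L,R top [0.3992 0.1003 0.08  ] [0.5339 0.0918 0.08  ]
stop top back L,R [0.4133 0.2656 0.022 ] [0.539  0.2561 0.022 ]
stop front top [0.4137 0.2406 0.022 ] [0.5367 0.233  0.022 ]
legs foot [0.3995 0.0899 0.    ] [0.4132 0.089  0.    ] [0.5201 0.0852 0.    ] [0.535  0.0843 0.    ]
foot [0.6225 0.1879 0.01  ] wrist foot [0.6209 0.1895 0.01  ]
wrist beam bottom front edge [0.3911 0.0917 0.08  ] [0.5315 0.0828 0.08  ] top [0.4    0.1178 0.096 ] [0.5344 0.1089 0.096 ]
wrist tray [array([0.4261, 0.0393]), array([0.5087, 0.0202]), array([ 0.4856, -0.0818]), array([ 0.3954, -0.0654])]
post cap top [0.6175 0.1977 0.185 ] pin [0.5856 0.2462 0.217 ] tab [0.5867 0.3472 0.2   ]
oil [ 0.7589 -0.1355  0.    ] tub [ 0.7518 -0.0125  0.0742] tape [ 0.756  -0.3151  0.02  ]
driver [0.3345 0.416  0.01  ] [0.4588 0.4997 0.01  ]
```

Two-view measurements (x, y in m):

| Item | Position | Notes |
|---|---|---|
| Station origin | (0.467, 0.099) | x heading 0.058 rad from +y towards +x |
| Tray centre | (0.453, -0.025) | heading 0.264 rad |
| Grip | (0.398, -0.227) | |
| Pin | (0.585, 0.2465) | |
| Swivel | | about 0.92 rad |

Next I move above the grip.

```bash
python3 jog.py '[0.06,-0.045,-0.04,0,0,0,0.05,0.06,-0.09,-0.08,0.01,0,0,0.1,0.06,-0.135,-0.12,0.02,0,0,0.16,0.06,-0.18,-0.16,0.035,0,0,0.21,0.06,-0.2275,-0.2013,0.05,0,0,0.264]' 15; python3 jog.py '[0.06,0,0,0,0,0,0]'
python3 - <<'E'
from h import *
o=r.observe();print(o['clock'],o['ee_pos'],o['tool_rot'][:,0])
cv2.imwrite('pics/w1.png',r.capture('wrist')[:,:,::-1])
E
```

```text
clock: 0.78
ee_pos: [0.3987, -0.227, 0.1518]
tool_rot: [[0.262, 0.965, 0.0], [0.965, -0.262, -0.0], [-0.0, 0.0, -1.0]]
force: [-0.0, -1.2, 0.4]
grip_width: 0.0599
gripper_force: 0.0
clock: 0.9
ee_pos: [0.3967, -0.2278, 0.1511]
tool_rot: [[0.267, 0.964, -0.003], [0.964, -0.267, 0.001], [0.0, -0.003, -1.0]]
force: [-0.8, -0.2, -0.2]
grip_width: 0.0597
gripper_force: 0.0
0.9 [ 0.39671052 -0.22781503  0.15109949] [2.66838741e-01 9.63741166e-01 2.25361762e-04]
```

View pics/w1.png

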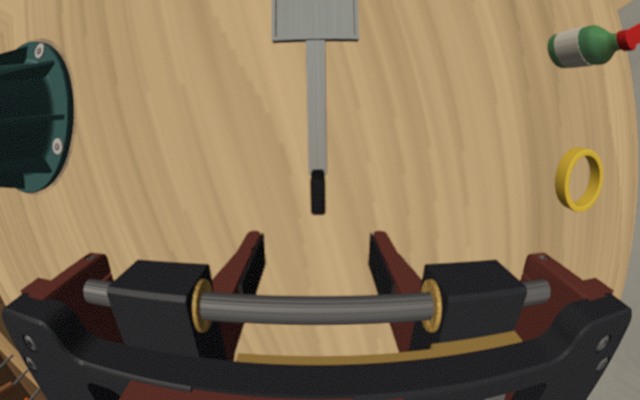

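The grip spans v 172–213 at u≈318, centred between the fingers at about 316. The handle is parallel to the tool axis.

```bash
python3 - <<'E'
from h import *
o=r.observe();R=np.array(o['tool_rot']);e=np.array(o['ee_pos'])
for uv,z in [((318,213),.066),((318,171),.008),((316,42),.014),((274,40),.014),((358,40),.014)]:
    p=plane('wrist',uv,z);print(p, (R.T@(p-e))[:2])
E
```

```text
[ 0.39619252 -0.23828916  0.066     ] [-0.01179208  0.00088187]
[ 0.4039715  -0.21069797  0.008     ] [0.01683334 0.00115181]
[ 0.43810246 -0.07826444  0.014     ] [ 0.15358094 -0.00104765]
[ 0.39734049 -0.06368478  0.014     ] [ 0.15683524 -0.04421604]
[ 0.48055802 -0.08657104  0.014     ] [0.15682423 0.0420911 ]
```

```bash
python3 jog.py '[0.06,0.002,0.0,0.05,0,0,0,0.06,0.002,0.0,0.1,0,0,0,0.06,0.002,0.0,0.123,0,0,0,0.012,0.002,0,0.123,0,0,0,0.012,0.002,0,0.123,0,0,0]' 15; python3 jog.py '[0.01,0,0,0,0,0,0,0.01,0,0,0,0,0,0]' 15
```

```text
clock: 1.58
ee_pos: [0.4019, -0.2239, 0.03]
tool_rot: [[0.26, 0.966, 0.001], [0.966, -0.26, -0.001], [-0.0, 0.001, -1.0]]
force: [-0.0, 0.2, -0.8]
grip_width: 0.0436
gripper_force: 0.0
clock: 1.82
ee_pos: [0.4013, -0.2243, 0.0301]
tool_rot: [[0.261, 0.965, 0.002], [0.965, -0.261, -0.001], [-0.001, 0.002, -1.0]]
force: [0.4, -0.6, -0.3]
grip_width: 0.0241
gripper_force: 0.0
```

```bash
python3 jog.py '[0.01,0,0,0,0,0,0,0.01,0,0,0,0,0,0,0.01,0,0,0,0,0,0]' 30; python3 jog.py '[0.01,0,0.003,0,0,0,-0.013,0.01,0,0.008,0,0,0,-0.034,0.01,0,0.013,0,0,0,-0.056,0.01,0,0.018,0,0,0,-0.078,0.01,0,0.023,0,0,0,-0.1]' 30;python3 jog.py '[0.01,0,0.005,0,0,0,-0.022,0.01,0.001,0.01,0,0,0,-0.044,0.01,0.001,0.015,0,0,0,-0.066,0.01,0.001,0.02,0,0,0,-0.088,0.01,0.002,0.0245,0,0,0,-0.106]' 30;python3 jog.py '[0.01,0,0,0,0,0,0,0.01,0,0,0,0,0,0]' 30
python3 - <<'E'
from h import *
o=r.observe();print(o['clock'],o['ee_pos'],o['tool_rot'][:,0])
a=r.capture('wrist')
b=r.capture('side')
cv2.imwrite('pics/w2.png',a[:,:,::-1]);cv2.imwrite('pics/s2.png',b[:,:,::-1])
E
```

```text
clock: 2.2
ee_pos: [0.4005, -0.224, 0.0297]
tool_rot: [[0.26, 0.966, -0.0], [0.966, -0.26, -0.0], [-0.0, -0.0, -1.0]]
force: [-1.0, 0.6, 7.3]
grip_width: 0.0136
gripper_force: 30.0
clock: 2.82
ee_pos: [0.4186, -0.228, 0.0295]
tool_rot: [[0.161, 0.987, -0.007], [0.987, -0.161, 0.003], [0.002, -0.008, -1.0]]
force: [-12.4, 2.8, 19.2]
grip_width: 0.0139
gripper_force: 30.1
clock: 3.45
ee_pos: [0.4435, -0.2308, 0.0296]
tool_rot: [[0.055, 0.998, -0.007], [0.998, -0.055, 0.002], [0.002, -0.007, -1.0]]
force: [-9.7, -0.2, 14.3]
grip_width: 0.0141
gripper_force: 30.2
clock: 3.7
ee_pos: [0.4444, -0.231, 0.0296]
tool_rot: [[0.056, 0.998, -0.005], [0.998, -0.056, 0.002], [0.001, -0.005, -1.0]]
force: [-8.2, 2.1, 13.6]
grip_width: 0.0142
gripper_force: 30.2
3.7 [ 0.44438221 -0.23096883  0.02957895] [0.05626123 0.99841522 0.00131314]
```

View pics/w2.png

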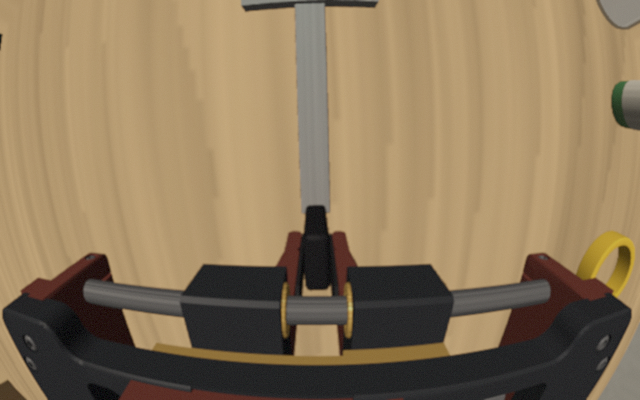

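The rear rim spans (244,6)–(377,4) and the bar runs from (316,210) to (311,4), so it looks nearly straight. I'll put numbers on it.

```bash
python3 - <<'E'
from h import *
for uv,z in [((244,4),.014),((377,2),.014),((311,8),.008),((315,205),.008),((302,200),.008),((329,200),.008)]:
    print(uv,plane('wrist',uv,z))
a=cv2.imread('pics/s2.png')[180:330,225:345]
cv2.imwrite('pics/c3.png',cv2.resize(a,None,fx=4,fy=4,interpolation=cv2.INTER_CUBIC))
E
```

```text
(244, 4) [ 0.40492777 -0.07591149  0.014     ]
(377, 2) [ 0.49162878 -0.08016537  0.014     ]
(311, 8) [ 0.44848006 -0.08161569  0.008     ]
(315, 205) [ 0.44355266 -0.21647381  0.008     ]
(302, 200) [ 0.43486664 -0.21243372  0.008     ]
(329, 200) [ 0.45332169 -0.21344368  0.008     ]
```

View pics/c3.png

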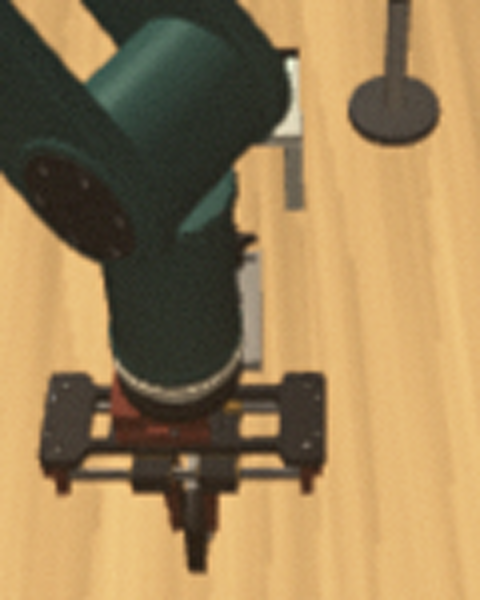

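```bash
python3 jog.py '[0.01,0.003,0.001,0,0,0,0.005,0.01,0.008,0.002,0,0,0,0.01,0.01,0.014,0.003,0,0,0,0.015,0.01,0.019,0.0045,0,0,0,0.02,0.01,0.022,0.0045,0,0,0,0.02]' 30;python3 jog.py '[0.01,0,0,0,0,0,0]' 30
cat > bar.py <<'E'
from h import *
x=np.array([.058,.9983]);y=np.array([-.9983,.058]);O=np.array([.467,.0987])
def st(p): d=np.array(p)[:2]-O; return np.array([d@x,d@y])
def bar():
    o=r.observe();m=r.camera_model('wrist');a=r.capture('wrist')
    h=cv2.cvtColor(a,cv2.COLOR_RGB2HSV);P=[]
    for v in range(15,200,5):
        s=(h[v,230:400,1]<60)&(h[v,230:400,2]>60);i=np.flatnonzero(s)
        if 10<len(i)<50 and np.ptp(i)<50: P.append(st(plane('wrist',(230+(i[0]+i[-1])/2,v),.008,m)))
    P=np.array(P);k,b=np.polyfit(P[:,0],P[:,1],1)
    tcp=st(o['ee_pos']);hd=np.arctan2(o['tool_rot'][0][0],o['tool_rot'][1][0])-.058
    print('t',o['clock'],'tcp st',tcp.round(4),'tool cw',round(hd,4),'n',len(P),'bar ccw',round(k,4),'y at grip',round(k*tcp[0]+b,4),'y centre',round(k*(tcp[0]+.21)+b,4))
    return a
if __name__=='__main__': bar()
E
python3 bar.py
```

```text
clock: 4.42
ee_pos: [0.4542, -0.211, 0.0297]
tool_rot: [[0.078, 0.997, 0.002], [0.997, -0.078, -0.002], [-0.002, 0.002, -1.0]]
force: [-0.8, -5.0, 4.1]
grip_width: 0.0139
gripper_force: 30.0
clock: 4.55
ee_pos: [0.4542, -0.2107, 0.0297]
tool_rot: [[0.078, 0.997, 0.002], [0.997, -0.078, -0.001], [-0.001, 0.002, -1.0]]
force: [-0.8, -2.4, 5.7]
grip_width: 0.014
gripper_force: 30.0
t 4.55 tcp st [-0.3096 -0.0052] tool cw 0.02 n 37 bar ccw -0.0115 y at grip -0.0044 y centre -0.0068
```

```bash
python3 jog.py '[0.01,0.002,-0.001,0,0,0,-0.003,0.01,0.005,-0.0025,0,0,0,-0.008,0.01,0.008,-0.004,0,0,0,-0.012,0.01,0.01,-0.0045,0,0,0,-0.014,0.01,0.012,-0.0045,0,0,0,-0.014]' 30;python3 jog.py '[0.01,0,0,0,0,0,0]' 30; python3 bar.py
```

```text
clock: 5.22
ee_pos: [0.4508, -0.1986, 0.0297]
tool_rot: [[0.064, 0.998, 0.002], [0.998, -0.064, -0.001], [-0.001, 0.002, -1.0]]
force: [0.7, -4.9, 5.8]
grip_width: 0.0136
gripper_force: 30.0
clock: 5.35
ee_pos: [0.4508, -0.1984, 0.0296]
tool_rot: [[0.064, 0.998, 0.002], [0.998, -0.064, -0.001], [-0.001, 0.002, -1.0]]
force: [2.2, -3.7, 6.1]
grip_width: 0.0134
gripper_force: 30.0
t 5.35 tcp st [-0.2976 -0.0011] tool cw 0.0064 n 37 bar ccw -0.0092 y at grip -0.0002 y centre -0.0021
```

```bash
python3 jog.py '[0.01,0.006,0,0,0,0,0,0.01,0.016,-0.0003,0,0,0,-0.003,0.01,0.026,-0.0005,0,0,0,-0.005,0.01,0.036,-0.0008,0,0,0,-0.007,0.01,0.046,-0.001,0,0,0,-0.007]' 30;python3 jog.py '[0.01,0.01,0,0,0,0,0,0.01,0.02,0,0,0,0,0,0.01,0.03,0,0,0,0,0,0.01,0.036,0,0,0,0,0,0.01,0.038,0,0,0,0,0]' 30; python3 bar.py
```

```text
clock: 6.02
ee_pos: [0.4523, -0.1524, 0.0296]
tool_rot: [[0.057, 0.998, 0.002], [0.998, -0.057, -0.002], [-0.001, 0.002, -1.0]]
force: [-0.3, -6.4, 7.2]
grip_width: 0.0134
gripper_force: 30.0
clock: 6.65
ee_pos: [0.4542, -0.1144, 0.0296]
tool_rot: [[0.056, 0.998, 0.001], [0.998, -0.056, -0.001], [-0.001, 0.001, -1.0]]
force: [-0.8, -7.1, 8.5]
grip_width: 0.0138
gripper_force: 30.0
t 6.65 tcp st [-0.2135  0.0004] tool cw -0.002 n 37 bar ccw 0.0061 y at grip 0.001 y centre 0.0023
```

```bash
python3 jog.py '[0.01,0.008,0,0,0,0,0,0.01,0.018,0,0,0,0,0,0.01,0.028,0,0,0,0,0,0.01,0.038,0,0,0,0,0,0.01,0.048,0,0,0,0,0]' 30;python3 jog.py '[0.01,0.01,0,0,0,0,0,0.01,0.02,0,0,0,0,0,0.01,0.03,0,0,0,0,0,0.01,0.036,0,0,0,0,0,0.01,0.038,0,0,0,0,0]' 30; python3 bar.py
```

```text
clock: 7.32
ee_pos: [0.4568, -0.0665, 0.0296]
tool_rot: [[0.056, 0.998, 0.001], [0.998, -0.056, -0.001], [-0.001, 0.001, -1.0]]
force: [-0.7, -6.8, 8.8]
grip_width: 0.0137
gripper_force: 30.0
clock: 7.95
ee_pos: [0.4588, -0.0285, 0.0296]
tool_rot: [[0.056, 0.998, 0.001], [0.998, -0.056, -0.001], [-0.001, 0.001, -1.0]]
force: [-0.3, -7.3, 9.2]
grip_width: 0.0138
gripper_force: 30.0
t 7.95 tcp st [-0.1274  0.0008] tool cw -0.0021 n 27 bar ccw 0.0068 y at grip 0.0014 y centre 0.0028
```

Now I creep towards the stop, watching for a rise in force.

```bash
python3 jog.py '[0.01,0.003,0,0,0,0,0,0.01,0.006,0,0,0,0,0,0.01,0.009,0,0,0,0,0,0.01,0.012,0,0,0,0,0]' 30 | grep -E "ee_|force";for i in 1 2; do python3 jog.py '[0.01,0.001,0,0,0,0,0,0.01,0.002,0,0,0,0,0]' 30| grep -E "ee_|force"; done
```

```text
ee_pos: [0.4594, -0.0168, 0.0296]
force: [-0.6, -7.6, 10.0]
gripper_force: 30.0
ee_pos: [0.4595, -0.0148, 0.0296]
force: [-0.3, -7.1, 9.3]
gripper_force: 30.0
ee_pos: [0.4596, -0.0128, 0.0296]
force: [-0.7, -7.9, 10.1]
gripper_force: 30.0
```

```bash
for i in 1 2 3 ; do python3 jog.py '[0.01,0.001,0,0,0,0,0,0.01,0.002,0,0,0,0,0]' 30| grep -E "ee_|^force"; done
```

```text
ee_pos: [0.4597, -0.0109, 0.0296]
force: [-0.2, -8.1, 10.1]
ee_pos: [0.4598, -0.0089, 0.0296]
force: [0.6, -8.1, 9.9]
ee_pos: [0.46, -0.0069, 0.0297]
force: [-0.1, -12.6, 9.7]
```

```bash
python3 jog.py '[0.01,0.001,0,0,0,0,0,0.01,0.002,0,0,0,0,0]' 30| grep -E "ee_|^force"; python3 jog.py '[0.01,0.0005,0,0,0,0,0,0.01,0.001,0,0,0,0,0]' 30| grep -E "ee_|^force"
```

```text
ee_pos: [0.4601, -0.0068, 0.0296]
force: [-1.1, -22.4, 7.6]
ee_pos: [0.4609, -0.0067, 0.0296]
force: [0.4, -23.6, 4.2]
```

The tray is against the stop: the TCP stays put and the force is up to 23 N. I relax, release and rise.

```bash
python3 jog.py '[0.01,-0.002,0,0,0,0,0,0.01,-0.002,0,0,0,0,0,0.05,-0.002,0,0,0,0,0,0.05,-0.002,0,0,0,0,0,0.05,-0.002,0,0,0,0,0]' 30| grep -E "ee_|force|wid"; python3 jog.py '[0.05,0,0,-0.03,0,0,0,0.05,0,0,-0.08,0,0,0,0.05,0,0,-0.14,0,0,0,0.05,0,0,-0.2,0,0,0,0.05,0,0,-0.25,0,0,0]'| grep -E "clo|ee_|force|wid"
python3 - <<'E'
from h import *
np.set_printoptions(precision=4,suppress=True)
for n in('side','scene'):
    cv2.imwrite(f'pics/{n}3.png',r.capture(n)[:,:,::-1])
E
```

```text
ee_pos: [0.4587, -0.0046, 0.0287]
force: [-0.8, 0.5, 0.5]
grip_width: 0.04
gripper_force: 0.0
clock: 11.5
ee_pos: [0.4595, -0.0048, 0.2814]
force: [0.3, 0.7, -0.1]
grip_width: 0.0503
gripper_force: 0.0
```

```bash
python3 jog.py '[0.05,0.05,0.022,0,0,0,-0.13,0.05,0.1,0.044,0,0,0,-0.26,0.05,0.155,0.067,0,0,0,-0.39,0.05,0.207,0.089,0,0,0,-0.52,0.05,0.2578,0.111,0,0,0,-0.646]' ; python3 jog.py '[0.05,0,0,0,0,0,0,0.05,0,0,0,0,0,0]'
python3 - <<'E'
from h import *
cv2.imwrite('pics/w4.png',r.capture('wrist')[:,:,::-1])
E
```

```text
clock: 12.22
ee_pos: [0.585, 0.2477, 0.2775]
tool_rot: [[-0.559, 0.829, -0.002], [0.829, 0.559, -0.001], [0.001, -0.002, -1.0]]
force: [0.3, -0.5, 0.1]
grip_width: 0.0502
gripper_force: 0.0
clock: 12.48
ee_pos: [0.5841, 0.2453, 0.2776]
tool_rot: [[-0.555, 0.832, -0.003], [0.832, 0.555, -0.001], [0.001, -0.003, -1.0]]
force: [0.4, -0.3, 0.7]
grip_width: 0.05
gripper_force: 0.0
```

View pics/w4.png

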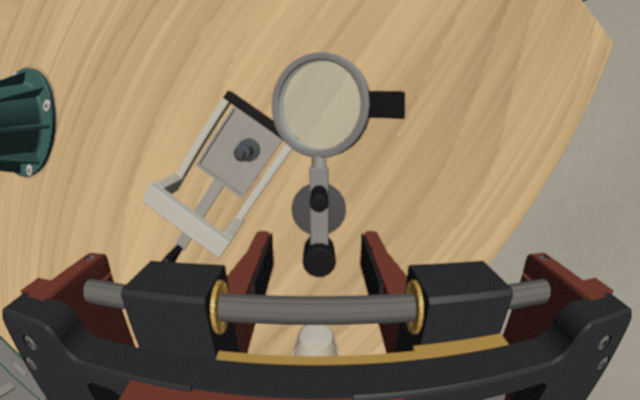

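The tray is home at about (237,150) with the spindle upright at (247,150). The pin top is at (318,201), the post cap at (319,256), the lens centre at (321,104) and the tab at (388,104).

```bash
python3 - <<'E'
from h import *
from bar import st
np.set_printoptions(precision=4,suppress=True)
o=r.observe();R=np.array(o['tool_rot']);e=np.array(o['ee_pos'])
for n,uv,z in [('pin',(318,197),.217),('lens',(321,104),.17),('cap',(319,250),.19),('foot',(319,210),.01),('tab',(388,104),.2),('tray corner far',(278,133),.014)]:
    p=plane('wrist',uv,z);print(n,p,'tool',(R.T@(p-e))[:2],'st',st(p))
E
```

```text
pin [0.5794 0.2536 0.217 ] tool [0.01   0.0011] st [ 0.1612 -0.1033]
lens [0.5392 0.3191 0.17  ] tool [0.0868 0.0041] st [ 0.2242 -0.0593]
cap [0.6134 0.2048 0.19  ] tool [-0.0495  0.0024] st [ 0.1144 -0.14  ]
foot [0.6227 0.1929 0.01  ] tool [-0.0646  0.004 ] st [ 0.1031 -0.15  ]
tab [0.5859 0.3504 0.2   ] tool [0.0869 0.0602] st [ 0.2582 -0.1041]
tray corner far [0.5085 0.2573 0.014 ] tool [ 0.0523 -0.0554] st [ 0.1607 -0.0322]
```

```bash
python3 jog.py '[0.05,0.0035,0.002,0.03,0,0,0,0.05,0.0035,0.002,0.06,0,0,0,0.05,0.0035,0.002,0.0885,0,0,0,0.012,0.0035,0.002,0.0885,0,0,0,0.012,0.0035,0.002,0.0885,0,0,0]' 20| grep -E "ee_|force|wid"; python3 jog.py '[0.012,0,0,0,0,0,0,0.012,0,0,0,0,0,0,0.012,0,0,0,0,0,0]' 20| grep -E "clo|ee_|force|wid"
```

```text
ee_pos: [0.5855, 0.2491, 0.1919]
force: [0.1, 0.4, -0.4]
grip_width: 0.0332
gripper_force: 0.0
clock: 13.52
ee_pos: [0.5851, 0.2495, 0.1919]
force: [-3.2, -1.7, 6.6]
grip_width: 0.0147
gripper_force: 20.0
```

```bash
python3 jog.py '[0.012,-0.0001,-0.0056,0,0,0,-0.08,0.012,-0.0008,-0.0125,0,0,0,-0.18,0.012,-0.0023,-0.0194,0,0,0,-0.28,0.012,-0.0044,-0.026,0,0,0,-0.38,0.012,-0.007,-0.0321,0,0,0,-0.475]' 20; python3 - <<'E'
import numpy as np
from rig import r
o=r.observe();e=np.array(o['ee_pos'])[:2]-[.6224,.1905];R=np.array(o['tool_rot'])
print('ccw',np.arctan2(-e[0],e[1]),np.hypot(*e),'tool ccw',np.arctan2(-R[0,0],R[1,0]))
L=np.hypot(*e);a0=np.arctan2(-e[0],e[1])
for a in np.linspace(a0,1.513,6)[1:]:
    p=.0695*np.array([-np.sin(a),np.cos(a)])-e
    print((R[:2,:2].T@p).round(4),'rz',round(-(a-a0),3))
E
```

```text
clock: 14.15
ee_pos: [0.564, 0.2278, 0.1919]
tool_rot: [[-0.876, 0.483, 0.004], [0.483, 0.876, 0.003], [-0.002, 0.005, -1.0]]
force: [2.6, 4.3, 1.2]
grip_width: 0.0145
gripper_force: 20.0
ccw 1.00222141156822 0.06925963767675235 tool ccw 1.067172461841439
[ 0.0003 -0.0071] rz -0.102
[-0.0003 -0.0141] rz -0.204
[-0.0016 -0.0211] rz -0.306
[-0.0037 -0.0279] rz -0.409
[-0.0064 -0.0345] rz -0.511
```

```bash
python3 jog.py '[0.012,0.0003,-0.0071,0,0,0,-0.09,0.012,-0.0003,-0.0141,0,0,0,-0.18,0.012,-0.0016,-0.0211,0,0,0,-0.27,0.012,-0.0037,-0.0279,0,0,0,-0.36,0.012,-0.0064,-0.0345,0,0,0,-0.446]' 20;python3 jog.py '[0.012,0,0,0,0,0,0,0.012,0,0,0,0,0,0]' 20; python3 - <<'E'
import numpy as np
from rig import r
o=r.observe();e=np.array(o['ee_pos'])[:2]-[.6224,.1905];R=np.array(o['tool_rot'])
print('ccw',np.arctan2(-e[0],e[1]),np.hypot(*e),'tool ccw',np.arctan2(-R[0,0],R[1,0]))
E
```

```text
clock: 14.78
ee_pos: [0.5544, 0.1953, 0.192]
tool_rot: [[-0.998, 0.058, 0.007], [0.058, 0.998, 0.005], [-0.007, 0.005, -1.0]]
force: [6.0, 7.2, -2.0]
grip_width: 0.0144
gripper_force: 20.0
clock: 15.02
ee_pos: [0.5541, 0.1942, 0.1919]
tool_rot: [[-0.998, 0.061, 0.006], [0.061, 0.998, 0.002], [-0.006, 0.003, -1.0]]
force: [4.7, 1.8, -0.2]
grip_width: 0.0146
gripper_force: 20.0
ccw 1.5166560712962571 0.06841136609312892 tool ccw 1.510084700367527
```

```bash
python3 jog.py '[0.012,0,0,0,0,0,0,0.04,0,0,0,0,0,0,0.04,0,0,0,0,0,0,0.04,0,0,-0.05,0,0,0,0.04,0,0,-0.1,0,0,0]' 20;python3 jog.py '[0.0,0,0,0,0,0,0,0.0,0,0,0,0,0,0]' 20;python3 - <<'E'
from h import *
cv2.imwrite('pics/w5.png',r.capture('wrist')[:,:,::-1])
E
```

```text
clock: 15.65
ee_pos: [0.55, 0.1926, 0.2909]
tool_rot: [[-0.998, 0.061, -0.003], [0.061, 0.998, -0.001], [0.003, -0.001, -1.0]]
force: [1.3, -0.2, -0.3]
grip_width: 0.0403
gripper_force: 0.0
clock: 15.9
ee_pos: [0.5504, 0.1927, 0.2899]
tool_rot: [[-0.998, 0.061, -0.001], [0.061, 0.998, -0.0], [0.001, -0.0, -1.0]]
force: [-0.8, 0.2, 0.3]
grip_width: 0.0236
gripper_force: 0.0
```

View pics/w5.png

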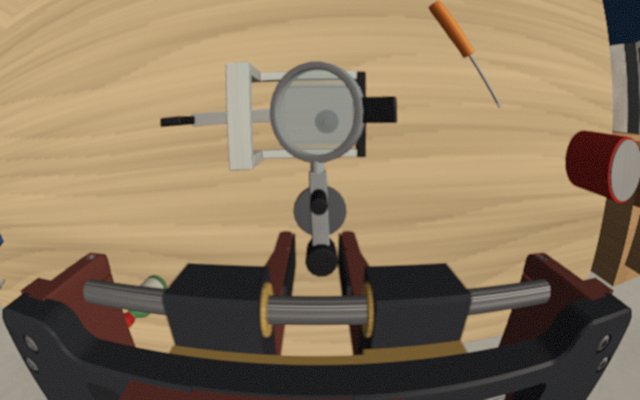

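The lens centre is at (318,112), above the tray between the rails. The tab spans (364–397,109), the pin is at (318,203) and the foot at (320,209).

```bash
python3 - <<'E'
from h import *
from bar import st
np.set_printoptions(precision=4,suppress=True)
o=r.observe();R=np.array(o['tool_rot']);e=np.array(o['ee_pos'])
for n,uv,z in [('lens',(318,112),.17),('foot',(320,210),.01),('tab in',(364,109),.2),('tab out',(397,109),.21),('tab out',(397,109),.174),('stop back',(366,114),.022)]:
    p=plane('wrist',uv,z);print(n,p,'tool',(R.T@(p-e))[:2],'st',st(p))
a=cv2.imread('pics/w5.png');g=a[95:125,355:410].max(2);print(g[14].tolist())
m=r.camera_model('wrist')
def proj(th): # tab outer edge (r=.085) for tilt th, lens at L
    pass
import math
L=plane('wrist',(318,112),.17)
c,d=ray('wrist',(397,109)); x=np.array([.058,.9983,0]);z=np.array([0,0,1.])
# intersect ray with vertical plane spanned by x,z through L
n=np.cross(x,z);t=((L-c)@n)/(d@n);q=c+t*d-L;print('outer end',q@x,q@z)
c,d=ray('wrist',(364,109));t=((L-c)@n)/(d@n);q=c+t*d-L;print('inner',q@x,q@z)
E
```

```text
lens [0.4706 0.1993 0.17  ] tool [0.0793 0.0019] st [0.1006 0.0022]
foot [0.6177 0.1944 0.01  ] tool [-0.0683  0.0061] st [ 0.1043 -0.1449]
tab in [0.4704 0.2394 0.2   ] tool [0.082  0.0419] st [0.1406 0.0048]
tab out [0.4712 0.2666 0.21  ] tool [0.0829 0.0691] st [0.1678 0.0056]
tab out [0.4704 0.2761 0.174 ] tool [0.0841 0.0785] st [0.1773 0.0069]
stop back [0.4736 0.2693 0.022 ] tool [0.0801 0.0721] st [0.1707 0.0033]
[92, 89, 96, 100, 107, 113, 117, 106, 74, 31, 21, 23, 18, 23, 24, 30, 25, 24, 25, 27, 23, 20, 18, 17, 27, 26, 22, 28, 25, 18, 26, 23, 24, 25, 23, 23, 26, 25, 25, 44, 56, 107, 164, 182, 186, 187, 187, 186, 186, 186, 189, 191, 193, 193, 194]
outer end 0.04322742338052616 0.13173104185976553
inner 0.027945134596342618 0.1093958736670792
```

The lens is within about 2 mm of the bay. Next I close the fingers and move above the tab.

```bash
python3 jog.py '[0.0,0.04,0.035,0,0,0,0,0.0,0.0819,0.0719,0,0,0,0,0.0,0.0819,0.0719,0,0,0,0,0.0,0.0819,0.0719,0.02,0,0,0,0.0,0.0819,0.0719,0.04,0,0,0]' 20;python3 jog.py '[0.0,0,0,0.006,0,0,0,0.0,0,0,0.012,0,0,0,0.0,0,0,0.018,0,0,0,0.0,0,0,0.024,0,0,0,0.0,0,0,0.03,0,0,0]' 20
```

```text
clock: 16.58
ee_pos: [0.4736, 0.2689, 0.249]
tool_rot: [[-0.998, 0.061, -0.001], [0.061, 0.998, -0.001], [0.001, -0.001, -1.0]]
force: [0.4, -0.2, -0.7]
grip_width: 0.0005
gripper_force: 0.0
clock: 17.2
ee_pos: [0.4739, 0.2697, 0.2205]
tool_rot: [[-0.998, 0.061, 0.0], [0.061, 0.998, 0.0], [-0.0, 0.0, -1.0]]
force: [-0.3, 0.4, -0.4]
grip_width: 0.0008
gripper_force: 0.0
```

```bash
python3 jog.py '[0.0,0,0,0.005,0,0,0,0.0,0,0,0.01,0,0,0,0.0,0,0,0.015,0,0,0,0.0,0,0,0.02,0,0,0]' 20 | grep -E "ee_|^force";python3 jog.py '[0.0,0,0,0.005,0,0,0,0.0,0,0,0.01,0,0,0,0.0,0,0,0.015,0,0,0]' 20| grep -E "ee_|^force"
```

```text
ee_pos: [0.4737, 0.2697, 0.2004]
force: [0.1, 0.2, 0.0]
ee_pos: [0.4739, 0.2698, 0.1855]
force: [0.5, 1.2, 0.9]
```

```bash
python3 jog.py '[0.0,0,0,0.004,0,0,0,0.0,0,0,0.008,0,0,0,0.0,0,0,0.011,0,0,0,0.0,0,0,0.0115,0,0,0]' 20 | grep -E "ee_|^force"; python3 jog.py '[0.0,0,0,0,0,0,0]'| grep -E "ee_|^force"
python3 - <<'E'
from h import *
for n in('side','scene','wrist'): cv2.imwrite(f'pics/{n}6.png',r.capture(n)[:,:,::-1])
E
```

```text
ee_pos: [0.4726, 0.2699, 0.1737]
force: [-4.1, 4.6, 3.5]
ee_pos: [0.4728, 0.2699, 0.1738]
force: [-2.6, 3.5, 1.5]
```

```bash
python3 jog.py '[0.0,0,0,-0.03,0,0,0,0.0,0,0,-0.08,0,0,0,0.0,-0.04,-0.036,-0.1161,0,0,0,0.0,-0.0809,-0.0729,-0.1161,0,0,0,0.0,-0.0809,-0.0729,-0.1161,0,0,0]' | grep -E "clo|ee_|^force"; python3 jog.py '[0.0,0,0,0,0,0,0,0.0,0,0,0,0,0,0]'| grep -E "ee_|^force"
python3 - <<'E'
from h import *
from bar import st
np.set_printoptions(precision=4,suppress=True)
print(np.array(r.observe()['ee_pos']))
W=[r.capture(n) for n in('wrist','side','scene')]
for n,a in zip(('wrist','side','scene'),W): cv2.imwrite(f'pics/{n}7.png',a[:,:,::-1])
a=W[0];b=cv2.cvtColor(cv2.imread('pics/w5.png'),cv2.COLOR_BGR2RGB)
for nm,im in (('old',b),('new',a)):
    g=cv2.cvtColor(im,cv2.COLOR_RGB2GRAY)
    C=cv2.HoughCircles(cv2.medianBlur(g,3),cv2.HOUGH_GRADIENT,1.5,40,param1=120,param2=40,minRadius=35,maxRadius=60)
    print(nm,None if C is None else C[0][:3])
    # dark tab blob
    m=((g<55)*255).astype(np.uint8);m[:,:355]=0;m[:,430:]=0;m[:60]=0;m[150:]=0
    m=cv2.morphologyEx(m,cv2.MORPH_OPEN,np.ones((3,15)))
    n,l,s,c=cv2.connectedComponentsWithStats(m);print(s[1:].tolist())
for uv in ((318,112),):print(st(plane('wrist',uv,.17)))
E
```

```text
clock: 19.48
ee_pos: [0.5536, 0.1884, 0.2907]
force: [-0.9, 0.7, -0.3]
ee_pos: [0.5491, 0.1925, 0.2898]
force: [0.1, 0.4, 0.2]
[0.5491 0.1925 0.2898]
old [[315.75 107.25  45.95]]
[[363, 98, 33, 24, 775]]
new [[311.25 114.75  49.25]]
[[362, 98, 32, 23, 697]]
[0.1006 0.0026]
```

```bash
cat > tab.py <<'E'
from h import *
from bar import st
np.set_printoptions(precision=4,suppress=True)
import pickle,sys
def look(name):
    m=r.camera_model('wrist');a=r.capture('wrist');cv2.imwrite(f'pics/{name}.png',a[:,:,::-1])
    pickle.dump((a,m),open(name+'.pkl','wb'))
    g=cv2.cvtColor(a,cv2.COLOR_RGB2GRAY);k=((g<60)*255).astype(np.uint8)
    k=cv2.morphologyEx(k,cv2.MORPH_OPEN,np.ones((15,15)))
    n,l,s,c=cv2.connectedComponentsWithStats(k)
    for i in range(1,n):
        if s[i][1]<180: print(name,s[i].tolist(),c[i])
    print(name,np.array(m['pose'])[:3,3])
if __name__=='__main__': look(sys.argv[1])
E
python3 tab.py ta; python3 jog.py '[0.0,0,0.04,0,0,0,0,0.0,0,0.08,0,0,0,0,0.0,0,0.12,0,0,0,0,0.0,0,0.12,0,0,0,0,0.0,0,0.12,0,0,0,0]'|grep ee_; python3 tab.py tb;python3 jog.py '[0.0,0,-0.06,0,0,0,0,0.0,0,-0.12,0,0,0,0,0.0,0,-0.18,0,0,0,0,0.0,0,-0.24,0,0,0,0,0.0,0,-0.24,0,0,0,0]'|grep ee_;python3 jog.py '[0.0,0,0,0,0,0,0]'|grep ee_; python3 tab.py tc
```

```text
ta [605, 0, 35, 44, 1437] [622.9102  20.7049]
ta [363, 98, 30, 23, 690] [377.5 109. ]
ta [629, 103, 11, 15, 165] [634. 110.]
ta [567, 134, 47, 59, 2318] [589.8546 161.2558]
ta [0.4757 0.1974 0.473 ]
ee_pos: [0.5569, 0.3115, 0.2901]
tb [5, 0, 635, 400, 45155] [398.6539 303.8753]
tb [234, 98, 30, 25, 697] [247.9498 110.1148]
tb [524, 126, 49, 64, 2544] [547.8526 155.6804]
tb [0.4833 0.3164 0.4729]
ee_pos: [0.5421, 0.0673, 0.2906]
ee_pos: [0.5426, 0.0717, 0.2905]
tc [479, 107, 25, 21, 524] [490.9771 117.0191]
tc [600, 139, 40, 114, 2716] [624.3012 182.6587]
tc [0.4688 0.0765 0.4734]
```

```bash
python3 - <<'E'
from h import *
from bar import st
import pickle
np.set_printoptions(precision=4,suppress=True)
M={k:pickle.load(open(k+'.pkl','rb')) for k in('ta','tb','tc')}
E={'ta':(363,393.5,109.5),'tb':(234,264,110.5),'tc':(479,504,117.5)}
for j,n in((1,'outer'),(0,'inner')):
    for ks in (('ta','tb'),('ta','tc'),('tb','tc'),('ta','tb','tc')):
        p,e=tri([ray('wrist',(E[k][j],E[k][2]),M[k][1]) for k in ks]);print(n,ks,p,st(p),np.round(e,4))
for k in M:
    g=cv2.cvtColor(M[k][0],cv2.COLOR_RGB2GRAY);u0,u1,v=E[k];v=int(v);print(k,g[v,int(u0)-8:int(u0)+3].tolist(),g[v,int(u1)-5:int(u1)+6].tolist())
E
```

```text
outer ('ta', 'tb') [0.4719 0.2689 0.1888] [0.1702 0.005 ] [0.0012 0.0012]
outer ('ta', 'tc') [0.4704 0.268  0.1927] [0.1692 0.0064] [0.0003 0.0003]
outer ('tb', 'tc') [0.4716 0.2693 0.1908] [0.1705 0.0053] [0.0015 0.0015]
outer ('ta', 'tb', 'tc') [0.4713 0.269  0.1907] [0.1703 0.0056] [0.0008 0.0019 0.0013]
inner ('ta', 'tb') [0.4701 0.2404 0.1881] [0.1416 0.0051] [0. 0.]
inner ('ta', 'tc') [0.4706 0.2406 0.1863] [0.1419 0.0046] [0.0006 0.0006]
inner ('tb', 'tc') [0.4706 0.2401 0.1872] [0.1414 0.0046] [0.0005 0.0005]
inner ('ta', 'tb', 'tc') [0.4704 0.2402 0.1872] [0.1415 0.0048] [0.0005 0.0003 0.0007]
ta [103, 106, 110, 113, 117, 120, 100, 64, 32, 23, 14] [24, 26, 33, 30, 38, 57, 109, 147, 157, 157, 157]
tb [111, 106, 111, 116, 122, 129, 120, 93, 48, 25, 27] [31, 40, 52, 46, 43, 81, 126, 143, 144, 145, 144]
tc [85, 82, 99, 106, 110, 117, 117, 98, 57, 34, 26] [27, 31, 29, 28, 42, 96, 147, 164, 164, 166, 163]
```

```bash
python3 - <<'E'
from h import *
import pickle
for k,v,a,b in(('ta',109,255,400),('tb',110,120,270),('tc',117,370,510)):
    a_=cv2.cvtColor(pickle.load(open(k+'.pkl','rb'))[0],cv2.COLOR_RGB2GRAY);print(k,a,a_[v,a:b].tolist())
a_=cv2.cvtColor(pickle.load(open('ta.pkl','rb'))[0],cv2.COLOR_RGB2GRAY);print('col316',a_[50:260,316].tolist())
E
```

```text
ta 255 [159, 158, 160, 161, 160, 158, 152, 130, 109, 103, 105, 109, 116, 121, 128, 135, 142, 146, 153, 158, 159, 159, 160, 157, 159, 157, 154, 154, 151, 150, 152, 154, 155, 155, 153, 155, 153, 153, 153, 154, 154, 154, 154, 155, 152, 153, 155, 155, 154, 154, 153, 153, 155, 152, 153, 154, 152, 154, 154, 153, 154, 154, 153, 153, 153, 152, 154, 152, 153, 151, 152, 152, 151, 152, 151, 152, 151, 154, 153, 152, 152, 152, 154, 152, 153, 153, 154, 153, 154, 154, 154, 154, 153, 155, 153, 154, 150, 134, 108, 96, 103, 106, 110, 113, 117, 120, 100, 64, 32, 23, 14, 27, 19, 24, 24, 26, 22, 26, 26, 26, 33, 21, 24, 26, 31, 25, 28, 29, 22, 29, 25, 29, 28, 24, 26, 33, 30, 38, 57, 109, 147, 157, 157, 157, 155]
tb 120 [173, 173, 174, 175, 174, 174, 173, 174, 172, 174, 172, 171, 172, 172, 171, 170, 171, 172, 170, 169, 169, 171, 169, 163, 160, 171, 178, 178, 179, 175, 177, 176, 176, 176, 178, 179, 173, 148, 118, 108, 114, 122, 123, 129, 136, 142, 145, 144, 152, 159, 162, 162, 163, 162, 163, 164, 160, 163, 164, 164, 165, 164, 164, 165, 164, 165, 164, 167, 168, 166, 167, 169, 169, 170, 169, 170, 169, 170, 17
[... 1303 characters left out ...]
154, 152, 153, 153, 151, 153, 148, 142, 137, 131, 130, 126, 125, 126, 127, 125, 130, 132, 136, 141, 148, 154, 151, 154, 153, 154, 153, 153, 154, 155, 154, 152, 151, 149, 152, 153, 157, 158, 159, 157, 154, 158, 166, 167, 166, 162, 141, 114, 104, 108, 109, 106, 105, 114, 133, 144, 148, 148, 149, 150, 147, 147, 146, 149, 145, 140, 132, 125, 125, 126, 125, 122, 125, 123, 125, 124, 124, 125, 123, 122, 109, 74, 36, 16, 16, 21, 20, 13, 20, 15, 30, 32, 33, 36, 33, 29, 28, 34, 25, 22, 29, 29, 27, 30, 28, 30, 47, 85, 117, 122, 123, 123, 123, 123, 123, 122, 123, 122, 122, 122, 121, 121, 121, 109, 91, 62, 50, 43, 43, 46, 52, 44, 46, 48, 45, 40, 32, 25, 20, 20, 24, 24, 26, 26, 22, 24, 21, 25, 25, 21, 27]
```

```bash
python3 - <<'E'
from h import *
from bar import st
import pickle
np.set_printoptions(precision=4,suppress=True)
M={k:pickle.load(open(k+'.pkl','rb')) for k in('ta','tb','tc')}
E={'ta':(262,361.5,109.5),'tb':(157,233,110.5),'tc':(381.5,478,117.5)}
for j,n in((0,'L'),(1,'R')):
    for ks in (('ta','tb'),('ta','tc'),('ta','tb','tc')):
        p,e=tri([ray('wrist',(E[k][j],E[k][2]),M[k][1]) for k in ks]);print(n,p,st(p),np.round(e,4))
for k in M: print(k,[st(plane('wrist',(E[k][j],E[k][2]),.17,M[k][1])) for j in(0,1)])
E
```

```text
L [0.4601 0.1439 0.1612] [0.0447 0.0095] [0.0032 0.0032]
L [0.4675 0.143  0.1612] [0.0442 0.002 ] [0.0042 0.0042]
L [0.464  0.1434 0.1612] [0.0445 0.0056] [0.0007 0.0071 0.0078]
R [0.47   0.2391 0.1871] [0.1404 0.0051] [0. 0.]
R [0.4706 0.2391 0.1867] [0.1404 0.0046] [0.0006 0.0006]
R [0.4704 0.2391 0.1869] [0.1403 0.0047] [0.0004 0.0004 0.0008]
ta [array([0.0461, 0.006 ]), array([0.1428, 0.0056])]
tb [array([0.0498, 0.0122]), array([0.1357, 0.0057])]
tc [array([ 0.0421, -0.0022]), array([0.1499, 0.0044])]
```

The images show the lens still tilted by about 0.27 rad. The tip had slipped past the end of the tab. The lens is now at station x≈0.094, which is within tolerance. I press again further in.

```bash
python3 jog.py '[0.0,0.02,0.045,0,0,0,0,0.0,0.04,0.09,0,0,0,0,0.0,0.06,0.14,0,0,0,0,0.0,0.0817,0.1832,0,0,0,0,0.0,0.0817,0.1832,0.03,0,0,0]'|grep -E "ee_|^force"; python3 jog.py '[0,0,0,0.025,0,0,0,0,0,0,0.045,0,0,0,0,0,0,0.055,0,0,0,0,0,0,0.055,0,0,0]' |grep -E "ee_|^force"; python3 jog.py '[0,0,0,0.004,0,0,0,0,0,0,0.008,0,0,0,0,0,0,0.012,0,0,0,0,0,0,0.016,0,0,0]' |grep -E "ee_|^force"
```

```text
ee_pos: [0.472, 0.2653, 0.262]
force: [0.3, 0.3, -1.3]
ee_pos: [0.4717, 0.2607, 0.2048]
force: [0.3, 0.1, 1.4]
ee_pos: [0.4724, 0.26, 0.1891]
force: [0.5, -0.4, -0.1]
```

```bash
python3 jog.py '[0,0,0,0.004,0,0,0,0,0,0,0.008,0,0,0,0,0,0,0.012,0,0,0,0,0,0,0.0145,0,0,0,0,0,0,0.0145,0,0,0]' |grep -E "ee_|^force"; python3 jog.py '[0,0,0,-0.03,0,0,0,0,0,0,-0.08,0,0,0,0,0,-0.03,-0.116,0,0,0,0.0,-0.0407,-0.063,-0.116,0,0,0,0,-0.0817,-0.063,-0.116,0,0,0]' |grep -E "ee_|^force"; python3 jog.py '[0.0,0,0.06,0,0,0,0,0.0,0,0.117,0,0,0,0,0.0,0,0.117,0,0,0,0,0.0,0,0.117,0,0,0,0]'|grep ee_; python3 tab.py tb;python3 jog.py '[0.0,0,-0.06,0,0,0,0,0.0,0,-0.12,0,0,0,0,0.0,0,-0.18,0,0,0,0,0.0,0,-0.24,0,0,0,0,0.0,0,-0.24,0,0,0,0]'|grep ee_;python3 jog.py '[0.0,0,0,0,0,0,0,0.0,0,0,0,0,0,0]'|grep ee_; python3 tab.py tc
python3 - <<'E'
from h import *
import pickle
for k,v,a,b in(('tb',110,120,280),('tc',117,370,510)):
    a_=cv2.cvtColor(pickle.load(open(k+'.pkl','rb'))[0],cv2.COLOR_RGB2GRAY);print(k,a,a_[v,a:b].tolist())
E
```

```text
ee_pos: [0.4723, 0.26, 0.1746]
force: [0.6, 0.5, -0.2]
ee_pos: [0.5511, 0.1903, 0.2923]
force: [0.7, 0.4, 0.1]
ee_pos: [0.5569, 0.3086, 0.2905]
tb [5, 0, 635, 400, 45006] [397.5941 304.4984]
tb [237, 98, 27, 24, 631] [249.9429 109.4849]
tb [525, 126, 49, 64, 2538] [548.8605 155.7147]
tb [0.4833 0.3135 0.4734]
ee_pos: [0.5418, 0.0644, 0.2912]
ee_pos: [0.5425, 0.0702, 0.2909]
tc [481, 108, 24, 20, 479] [492.476  117.5198]
tc [601, 140, 39, 113, 2680] [624.4515 183.4657]
tc [0.4688 0.0749 0.4737]
tb 120 [172, 173, 174, 175, 173, 174, 173, 174, 173, 173, 173, 172, 173, 172, 172, 171, 171, 172, 171, 169, 171, 171, 170, 169, 169, 167, 163, 170, 178, 178, 178, 174, 175, 175, 174, 176, 177, 178, 176, 163, 128, 108, 110, 116, 122, 128, 136, 144, 143, 142, 148, 157, 161, 162, 163, 162, 162, 163, 165, 162, 163, 162, 164, 164, 165, 165, 166, 165, 166, 166, 168, 166, 168, 169, 171, 167, 166, 170, 170, 170, 169, 169, 169, 169, 171, 167, 164, 157, 153, 150, 148, 153, 155, 156, 158, 157, 157, 157, 157, 157, 156, 156, 156, 158, 156, 157, 156, 150, 129, 109, 105, 109, 114, 122, 125, 115, 85, 46, 27, 27, 28, 24, 23, 27, 24, 24, 23, 23, 25, 26, 28, 27, 22, 26, 27, 23, 33, 26, 23, 23, 27, 29, 26, 37, 48, 46, 49, 78, 119, 139, 144, 145, 145, 145, 146, 144, 125, 84, 43, 35]
tc 370 [144, 146, 146, 145, 145, 146, 144, 146, 147, 144, 147, 145, 138, 116, 99, 97, 107, 108, 116, 121, 131, 143, 154, 159, 158, 153, 142, 132, 128, 128, 126, 131, 131, 133, 131, 131, 131, 128, 126, 126, 126, 128, 128, 132, 136, 134, 139, 143, 146, 153, 154, 155, 156, 157, 156, 157, 157, 157, 154, 143, 129, 133, 151, 151, 131, 115, 115, 116, 117, 117, 118, 114, 120, 134, 156, 164, 167, 165, 165, 166, 165, 165, 165, 167, 165, 166, 166, 167, 169, 168, 168, 168, 168, 168, 169, 167, 168, 168, 170, 167, 152, 124, 85, 81, 96, 108, 111, 116, 118, 109, 71, 32, 28, 25, 29, 32, 30, 29, 30, 30, 31, 30, 31, 33, 30, 29, 31, 26, 28, 31, 34, 29, 31, 31, 36, 94, 145, 162, 165, 164]
```

Still inconclusive: there was no contact force at z=0.1746. I'll check the wrist camera for bias using bench-texture matches, which should come out at z=0.

```bash
python3 - <<'E'
from h import *
from bar import st
import pickle
np.set_printoptions(precision=4,suppress=True)
M={k:pickle.load(open(k+'.pkl','rb')) for k in('tb','tc')}
s=cv2.SIFT_create(3000,contrastThreshold=.01);F={}
for k in M:
    g=cv2.cvtColor(M[k][0],cv2.COLOR_RGB2GRAY);F[k]=s.detectAndCompute(g[:230],None)
mt=cv2.BFMatcher(crossCheck=True).match(F['tb'][1],F['tc'][1])
out=[]
for q in mt:
    a=F['tb'][0][q.queryIdx].pt;b=F['tc'][0][q.trainIdx].pt
    p,e=tri([ray('wrist',a,M['tb'][1]),ray('wrist',b,M['tc'][1])])
    if max(e)<.003 and -.05<p[2]<.3 and 0.3<p[0]<.75 and -.1<p[1]<.5: out.append([*st(p),p[2],*a,*b])
out=np.array(out);out=out[np.argsort(out[:,2])]
print(len(out),np.percentile(out[:,2],[10,25,50,75]))
hi=out[out[:,2]>.06];print(hi)
lo=out[abs(out[:,2])<.02];A=np.c_[lo[:,:2],np.ones(len(lo))];print(len(lo),np.linalg.lstsq(A,lo[:,2],rcond=None)[0])
E
```

```text
20 [-0.0027  0.0037  0.0118  0.1391]
[[ -0.126    0.0007   0.0652  98.4794 129.7247 239.1791 115.9736]
 [  0.0984  -0.0571   0.1368 214.0054 166.7378 422.8389 168.9913]
 [ -0.0001   0.0455   0.1459 133.1959  88.2735 338.7469  70.4522]
 [  0.0717   0.0503   0.1668 178.1844  71.0265 411.0065  69.9541]
 [  0.1059  -0.0585   0.1704 210.7624 174.167  439.6729 174.7384]
 [  0.1538   0.0045   0.1909 249.1685 111.1478 492.1361 117.9539]
 [  0.0994  -0.0803   0.2057 194.4969 202.8824 445.0165 204.9827]]
12 [0.0146 0.0324 0.0016]
```

The bench texture triangulates to about 0 and the grip top to 0.065, so the camera is sound and the lens really is tilted. I press again in stages, reading force and image as I go.

```bash
python3 jog.py '[0.0,0.02,0.045,0,0,0,0,0.0,0.04,0.09,0,0,0,0,0.0,0.06,0.14,0,0,0,0,0.0,0.0817,0.18,0,0,0,0,0.0,0.0817,0.18,0.055,0,0,0]'|grep -E "clo|ee_|^force"; python3 jog.py '[0,0,0,0.025,0,0,0,0,0,0,0.03,0,0,0,0,0,0,0.03,0,0,0]' |grep -E "ee_|^force"; python3 - <<'E'
from h import *
import pickle
o=r.observe();m=r.camera_model('wrist');a=r.capture('wrist');pickle.dump((a,m),open('td.pkl','wb'))
P=np.array(m['pose']);f=200/np.tan(np.radians(m['fovy'])/2)
def proj(p):
    c=P[:3,:3].T@(np.array(p)-P[:3,3]);t=np.arctan2(np.hypot(c[0],c[1]),c[2]);q=c[:2]/np.hypot(c[0],c[1])*t*f;return (q+[m['cx'],m['cy']]).round(1)
print('tcp',o['ee_pos'],proj(o['ee_pos']))
x=np.array([.058,.9983,0]);L=np.array([.4705,.1915,.17])
for th in(.0,.27,.5):
    u=x*np.cos(th)+np.array([0,0,np.sin(th)]);w=np.array([0,0,1])*np.cos(th)-x*np.sin(th)
    print(th,'tab in/out top',proj(L+.05*u+.004*w),proj(L+.085*u+.004*w),'ring L,R',proj(L-.05*u+.006*w),proj(L+.05*u+.006*w))
g=cv2.cvtColor(a,cv2.COLOR_RGB2GRAY)
k=((g<60)*255).astype(np.uint8)
for v in range(190,290,8): print(v,''.join('#' if t<45 else '+' if t<90 else '.' for t in g[v,180:420:3]))
E
```

```text
clock: 26.38
ee_pos: [0.4738, 0.2596, 0.239]
force: [1.2, -0.7, 0.1]
ee_pos: [0.4722, 0.2547, 0.2063]
force: [-0.5, -0.3, 0.7]
tcp [0.47221635 0.2547417  0.20625637] [315.9 236.5]
0.0 tab in/out top [297.9 222.5] [345.4 222.4] ring L,R [172.1 222. ] [297.8 223.4]
0.27 tab in/out top [292.8 228.8] [342.2 233.6] ring L,R [179.1 216.7] [291.8 229.7]
0.5 tab in/out top [284.  234.2] [331.2 244.2] ring L,R [187.4 212.6] [282.3 235.1]
190 ....................................+++.......+##+..............................
198 ..............................................+###..............................
206 ......................................+.......+###..............................
214 ......................................##############............................
222 ......................................##############+...........................
230 ......................................+#############+...........................
238 ......................................+##+#+####++##+...........................
246 ........................................+++#++#####+............................
254 .......................................+#+++#+##+++++...........................
262 ...................................+++###+######+++#++..........................
270 ..............+##############################################################...
278 .............################################+#################################.
286 ...........################################+.++++###############################
```

```bash
cat > st.py <<'E'
from h import *
a=r.capture('wrist');g=cv2.cvtColor(a,cv2.COLOR_RGB2GRAY)
for v in range(198,246,8): print(v,''.join('#' if t<45 else '+' if t<90 else '.' for t in g[v,240:390:2]))
E
python3 jog.py '[0,0.005,0.002,0.004,0,0,0,0,0.005,0.002,0.008,0,0,0,0,0.005,0.002,0.011,0,0,0,0,0.005,0.002,0.011,0,0,0]'|grep -E "ee_|^force";python3 st.py; for i in 1 2; do python3 jog.py '[0,0,0,0.005,0,0,0,0,0,0,0.01,0,0,0,0,0,0,0.01,0,0,0]'|grep -E "ee_|^force";python3 st.py; done
```

```text
ee_pos: [0.467, 0.2562, 0.1945]
force: [0.5, 0.9, 0.5]
198 ......................+++++............#####...............................
206 .......................................#####...............................
214 .......................................#####...............................
222 ........................+######################+...........................
230 .........................#######################...........................
238 ..........................#########+######+##+##...........................
ee_pos: [0.4667, 0.2561, 0.1841]
force: [-0.3, 0.4, 0.3]
198 ...................++++++++............#####...............................
206 ......................+++..............#####...............................
214 .......................................#####...............................
222 .......................................+####...............................
230 ........................########################+..........................
238 ........................+######+++++#####++##++#+..........................
ee_pos: [0.4667, 0.2562, 0.1742]
force: [0.4, -0.2, -0.1]
198 ................+++++++++++............#####...............................
206 ...................+++++++.............#####+..............................
214 .......................................#####+..............................
222 .......................................#####+..............................
230 .......................++++++.........+#####+..............................
238 .......................+#######+#+#+#####+++##+##..........................
```

```bash
python3 - <<'E'
from h import *
import pickle
g=cv2.cvtColor(cv2.imread('pics/w5.png'),cv2.COLOR_BGR2GRAY)
print('w5',g[109,255:280].tolist(),g[109,345:405].tolist())
# disparity: wrist poses w5 unknown; side views
for n in ('side7',):
    a=cv2.imread(f'pics/{n}.png');g=cv2.cvtColor(a,cv2.COLOR_BGR2GRAY)
    for v in range(150,236,3): print(v,''.join('#' if t<45 else '+' if t<90 else '-' if t<130 else '.' for t in g[v,225:345]))
E
```

```text
w5 [170, 168, 166, 164, 166, 163, 162, 163, 163, 161, 158, 157, 158, 156, 139, 110, 91, 92, 100, 112, 124, 134, 138, 138, 139] [144, 145, 146, 145, 145, 146, 142, 137, 120, 105, 90, 87, 94, 98, 105, 110, 116, 105, 73, 30, 19, 21, 17, 20, 20, 26, 23, 24, 22, 23, 21, 18, 17, 13, 25, 19, 19, 27, 25, 18, 23, 21, 23, 24, 23, 23, 25, 24, 24, 41, 52, 91, 140, 159, 162, 163, 162, 162, 161, 163]
150 ........................................................................................................................
153 ........................................................................................................................
156 ..................................................-+#####+..............................................................
159 ............................................---....+#####+..............................................................
162 .....................................---...........+++++++-..................-+++-......................................
165 .........................---++++++-..........--+++---.....---+++-............+###
[... 2214 characters left out ...]
++++++++-.....-++++++++--.+++--............................................
222 ...................................-+++++-................--...........-+++-............................................
225 ...................................--++++-.............................-+++-............................................
228 ....................................-++++..............................--++-............................................
231 ....................................-+++-..............................-+++--...........................................
234 ........................................................................................................................
```

```bash
for i in 1 2 3 4; do python3 jog.py '[0,0,0,0.001,0,0,0,0,0,0,0.001,0,0,0]'|grep -E "ee_|^force"; done
```

```text
ee_pos: [0.4672, 0.2563, 0.1738]
force: [-0.9, 0.3, 0.5]
ee_pos: [0.4673, 0.2565, 0.1729]
force: [-0.2, 0.6, 1.0]
ee_pos: [0.4672, 0.2564, 0.1718]
force: [-0.7, -0.6, 0.9]
ee_pos: [0.4671, 0.2563, 0.1707]
force: [0.7, 0.3, 0.4]
```

The side view confirms a tilt of about 0.29 rad after the first press: the ring spans rows 164–187 and columns 265–294. I'll take the side view now with the tool in place.

```bash
python3 - <<'E'
from h import *
a=r.capture('side');g=cv2.cvtColor(a,cv2.COLOR_RGB2GRAY);cv2.imwrite('pics/s8.png',a[:,:,::-1])
print(r.observe()['clock'])
for v in range(120,200,2): print(v,''.join('#' if t<45 else '+' if t<90 else '-' if t<130 else '.' for t in g[v,225:345]))
b=cv2.imread('pics/side0.png');print(0)
E
```

```text
29.25
120 .......................................++++++##########+++++########################+-..................................
122 .......................................+############################################+-..................................
124 ........................................---+#############+#+#######+################+-..............-...................
126 ...........................................+#############++++#######################+...................................
128 ..........................................+##############+#+########+##############+-................-..................
130 .........................................-+###################+++################+-.....................................
132 .........................................+###################+-...--++++++++---.......................-.................
134 .........................................+#+#################+-.........................................................
136 .........................................+#++################+-...........................
[... 3207 characters left out ...]
.....------......................................-+++++-.................
190 ................................................................................................-+++++-.................
192 ........................................-++-+--+++++++++++++++++++++++++++-.....................-+++++-.................
194 ........................................-++###############++++#########+---.....................++++++..................
196 ...........................................+#+-----------++##++---+--+#-........................+++++-..................
198 ...........................................+-----------+++++++++-------........................-+++++-..................
0
```

```bash
python3 - <<'E'
from h import *
m=r.camera_model('side');P=np.array(m['pose']);f=200/np.tan(np.radians(m['fovy'])/2)
def pj(p):
    c=P[:3,:3].T@(np.array(p)-P[:3,3]);return (c[:2]/c[2]*f+[m['cx'],m['cy']]).round(1)
e=np.array(r.observe()['ee_pos']);print('tcp',e,pj(e),'body',pj(e+[0,0,.08]),'body near',pj(e+[0,-.089,.08]))
x=np.array([.058,.9983,0]);y=np.array([-.998,.058,0])
for Lx in (.093,.1):
  L=np.array([.467,.0987,.17])+x*Lx
  for th in(0,.15,.3,.45):
    u=x*np.cos(th)+np.array([0,0,np.sin(th)]);w=np.array([0,0,1])*np.cos(th)-x*np.sin(th)
    print(Lx,th,'tab in/out top',pj(L+.05*u+.004*w),pj(L+.085*u+.004*w),'ring near,far',pj(L-.05*u+.006*w),pj(L+.05*u+.006*w),'LR',pj(L+.05*y),pj(L-.05*y))
a=cv2.imread('pics/side0.png');
for nm in ('side7','s8'):
    g=cv2.imread(f'pics/{nm}.png');print(nm);
    for v in range(146,192): print(v,g[v,280].tolist(),end=' ')
E
```

```text
tcp [0.46709781 0.25629683 0.17069311] [278.2 162.3] body [276.9 143.2] body near [277.1 160.1]
0.093 0 tab in/out top [280.6 164.2] [281.  157.8] ring near,far [279.2 183.4] [280.6 163.7] LR [264.8 174.7] [295.1 174.6]
0.093 0.15 tab in/out top [280.5 162.7] [280.9 155.2] ring near,far [279.3 185.2] [280.4 162.3] LR [264.8 174.7] [295.1 174.6]
0.093 0.3 tab in/out top [280.3 161.4] [280.6 152.9] ring near,far [279.4 186.7] [280.3 161.1] LR [264.8 174.7] [295.1 174.6]
0.093 0.45 tab in/out top [280.2 160.5] [280.4 151.1] ring near,far [279.5 188. ] [280.2 160.2] LR [264.8 174.7] [295.1 174.6]
0.1 0 tab in/out top [280.7 162.9] [281.1 156.6] ring near,far [279.3 181.9] [280.7 162.4] LR [265.  173.3] [295.1 173.3]
0.1 0.15 tab in/out top [280.6 161.4] [280.9 153.9] ring near,far [279.4 183.7] [280.5 161. ] LR [265.  173.3] [295.1 173.3]
0.1 0.3 tab in/out top [280.4 160.1] [280.7 151.7] ring near,far [279.5 185.3] [280.4 159.8] LR [265.  173.3] [295.1 173.3]
0.1 0.45 tab in/out top [280.3 159.2] [280.5 149.9] ring near,far [279.6 186.6] [280.3 158.9] LR [265.  173.3] [295.1 173.3]
side
[... 1026 characters left out ...]
] 155 [25, 39, 61] 156 [21, 34, 52] 157 [22, 31, 53] 158 [21, 28, 49] 159 [24, 31, 43] 160 [22, 33, 40] 161 [28, 35, 41] 162 [60, 67, 76] 163 [80, 91, 98] 164 [77, 90, 95] 165 [108, 130, 135] 166 [121, 156, 170] 167 [125, 164, 181] 168 [125, 162, 181] 169 [127, 165, 181] 170 [124, 163, 180] 171 [131, 169, 187] 172 [124, 161, 180] 173 [126, 163, 180] 174 [126, 164, 180] 175 [126, 163, 182] 176 [128, 165, 183] 177 [125, 164, 182] 178 [125, 162, 181] 179 [129, 164, 182] 180 [128, 168, 185] 181 [126, 165, 182] 182 [127, 165, 182] 183 [127, 165, 183] 184 [119, 154, 168] 185 [87, 100, 112] 186 [66, 75, 85] 187 [53, 66, 78] 188 [69, 103, 134] 189 [94, 148, 189] 190 [91, 145, 187] 191 [81, 129, 168]
```

```bash
python3 - <<'E'
from h import *
from scipy.optimize import least_squares
np.set_printoptions(precision=4,suppress=True)
m=r.camera_model('wrist');o=r.observe();e0=np.array(o['ee_pos']);P=np.array(m['pose']);f=200/np.tan(np.radians(m['fovy'])/2)
def pj(p,e):
    c=P[:3,:3].T@(np.array(p)-P[:3,3]-(e-e0));t=np.arctan2(np.hypot(c[0],c[1]),c[2]);q=c[:2]/np.hypot(c[0],c[1])*t*f;return q+[m['cx'],m['cy']]
D=[((.4722,.2547,.2063),211,294,337),((.467,.2562,.1945),218.5,289.5,335),((.4667,.2561,.1841),226.5,288,337),((.4667,.2562,.1742),232.5,286,338)]
for lab,k in(('in',2),('out',3)):
    s=least_squares(lambda q:np.concatenate([pj(q,np.array(d[0]))-[d[k],d[1]] for d in D]),[.46,.26,.18]);print(lab,s.x,s.fun.round(1))
a=r.capture('wrist');g=cv2.cvtColor(a,cv2.COLOR_RGB2GRAY);print(e0,r.observe()['clock'])
for u in(290,300,310,330): print(u,g[200:260:2,u].tolist())
for u in (300,312,325): print(a[225:262:3,u].tolist())
E
```

```text
in [0.4653 0.2372 0.1665] [-1.8 -1.6  0.   2.6  0.5 -0.1  1.1 -0.9]
out [0.4694 0.2709 0.1607] [-0.4 -1.3  0.9  2.7 -0.1 -0.1 -0.3 -1.1]
[0.4671 0.2563 0.1707] 29.3
290 [76, 72, 73, 79, 106, 132, 137, 139, 138, 138, 135, 101, 117, 139, 156, 113, 20, 20, 26, 30, 18, 26, 22, 23, 23, 25, 26, 27, 26, 28]
300 [136, 136, 141, 140, 138, 136, 135, 139, 138, 137, 136, 102, 118, 142, 155, 107, 30, 37, 40, 42, 45, 48, 46, 44, 46, 44, 46, 44, 44, 43]
310 [136, 138, 141, 141, 139, 135, 139, 136, 138, 137, 131, 97, 116, 143, 156, 109, 44, 44, 45, 46, 46, 43, 45, 43, 48, 46, 45, 44, 46, 44]
330 [157, 152, 151, 151, 151, 152, 148, 145, 144, 147, 152, 154, 157, 159, 160, 141, 71, 45, 46, 45, 46, 41, 43, 45, 41, 46, 46, 43, 46, 45]
[[140, 134, 125], [175, 152, 116], [70, 60, 48], [56, 29, 25], [63, 29, 26], [67, 37, 31], [67, 33, 30], [70, 34, 31], [67, 33, 25], [71, 37, 30], [69, 35, 27], [68, 34, 26], [69, 33, 24]]
[[140, 135, 125], [175, 152, 115], [83, 71, 58], [65, 36, 28], [69, 35, 28], [68, 33, 27], [66, 34, 30], [71, 37, 35], [88, 46, 37], [67, 36, 31], [68, 38, 34], [68, 37, 33], [68, 36, 29]]
[[34, 33, 30], [32, 33, 28], [62, 37, 33], [69, 34, 30], [66, 32, 27], [71, 37, 32], [68, 32, 27], [68, 34, 31], [70, 35, 29], [70, 34, 31], [68, 35, 32], [69, 35, 31], [69, 31, 28]]
```

The evidence fits the closed fingertips sitting about 15 mm higher than the reported TCP, so contact is only just starting here. I continue down in small steps, watching force.

```bash
for i in 1 2 3 4 5; do python3 jog.py '[0,0,0,0.001,0,0,0,0,0,0,0.002,0,0,0]'|grep -E "ee_|^force"; done; python3 - <<'E'
from h import *
a=r.capture('side');print(r.observe()['clock'])
print([a[v,280].tolist() for v in range(152,192)])
E
```

```text
ee_pos: [0.4671, 0.2564, 0.1687]
force: [-1.0, 1.1, 1.9]
ee_pos: [0.4671, 0.2564, 0.1667]
force: [0.6, 1.0, 0.6]
ee_pos: [0.4671, 0.2563, 0.1647]
force: [0.0, 1.4, 1.3]
ee_pos: [0.4671, 0.2564, 0.1627]
force: [-0.2, 0.7, 1.8]
ee_pos: [0.4671, 0.2564, 0.1607]
force: [0.1, 0.4, 1.0]
30.6
[[58, 34, 25], [56, 32, 25], [55, 34, 23], [59, 32, 25], [65, 41, 29], [58, 38, 26], [51, 30, 22], [51, 30, 22], [55, 34, 26], [54, 38, 29], [49, 41, 32], [78, 71, 62], [110, 99, 91], [103, 98, 84], [141, 137, 115], [173, 161, 129], [193, 176, 137], [193, 176, 136], [196, 180, 140], [190, 174, 135], [197, 179, 142], [195, 178, 139], [193, 175, 136], [192, 175, 137], [195, 177, 138], [192, 176, 135], [192, 176, 137], [193, 175, 136], [193, 177, 139], [195, 178, 138], [189, 171, 132], [166, 151, 122], [115, 104, 91], [72, 66, 57], [79, 69, 56], [136, 106, 71], [190, 146, 92], [191, 150, 96], [189, 146, 93], [169, 131, 83]]
```

It works: the force is about 1.5 N and the ring is flattening. I press 5 mm more, then measure again from two places.

```bash
for i in 1 2; do python3 jog.py '[0,0,0,0.001,0,0,0,0,0,0,0.0025,0,0,0]'|grep -E "ee_|^force"; done; python3 jog.py '[0,0,0,-0.03,0,0,0,0,0,0,-0.08,0,0,0,0,0,0,-0.132,0,0,0,0.0,-0.0407,0.03,-0.135,0,0,0,0,-0.0817,0.055,-0.135,0,0,0]' |grep -E "ee_|^force"; python3 jog.py '[0.0,0,0,0,0,0,0,0.0,0,0,0,0,0,0]'|grep ee_; python3 tab.py tb;python3 jog.py '[0.0,0,-0.06,0,0,0,0,0.0,0,-0.12,0,0,0,0,0.0,0,-0.18,0,0,0,0,0.0,0,-0.24,0,0,0,0,0.0,0,-0.24,0,0,0,0]'|grep ee_;python3 jog.py '[0.0,0,0,0,0,0,0,0.0,0,0,0,0,0,0]'|grep ee_; python3 tab.py tc
python3 - <<'E'
from h import *
import pickle
for k,v,a,b in(('tb',110,120,280),('tc',117,370,515)):
    a_=cv2.cvtColor(pickle.load(open(k+'.pkl','rb'))[0],cv2.COLOR_RGB2GRAY);print(k,a,a_[v,a:b].tolist())
s=r.capture('side');print(s[150:192,280,1].tolist(),r.observe()['clock'])
E
```

```text
ee_pos: [0.4671, 0.2564, 0.1582]
force: [-0.8, 1.1, 2.2]
ee_pos: [0.4671, 0.2564, 0.1557]
force: [0.6, 0.9, 1.1]
ee_pos: [0.5532, 0.3069, 0.2922]
force: [0.2, -0.3, -0.8]
ee_pos: [0.551, 0.3057, 0.2898]
tb [5, 0, 635, 400, 44838] [396.5636 305.6484]
tb [246, 104, 29, 24, 657] [259.828  115.2588]
tb [526, 130, 49, 63, 2513] [550.0955 159.0915]
tb [0.4777 0.3106 0.4728]
ee_pos: [0.5358, 0.0629, 0.2911]
ee_pos: [0.537, 0.068, 0.2908]
tc [480, 114, 20, 19, 380] [489.5 123. ]
tc [601, 143, 39, 106, 2540] [624.3047 183.2071]
tc [0.4633 0.0726 0.4737]
tb 120 [168, 167, 168, 169, 169, 168, 168, 170, 171, 170, 169, 171, 170, 172, 172, 172, 172, 171, 172, 172, 171, 171, 172, 171, 172, 172, 171, 169, 166, 168, 176, 177, 176, 173, 174, 175, 175, 168, 144, 127, 124, 124, 127, 124, 118, 128, 141, 150, 157, 164, 170, 174, 176, 177, 177, 177, 175, 176, 174, 176, 175, 176, 175, 175, 175, 175, 175, 175, 173, 173, 174, 172, 173, 174, 175, 175, 176, 176, 176, 177, 176, 177, 177, 177, 177, 177, 178, 177, 174, 168, 166, 162, 161, 164, 169, 170, 169, 169, 168, 169, 170, 170, 170, 169, 170, 170, 169, 169, 1
[... 438 characters left out ...]
51, 155, 162, 165, 167, 167, 166, 168, 168, 167, 167, 166, 167, 166, 165, 167, 169, 167, 167, 160, 149, 144, 156, 164, 155, 135, 126, 128, 131, 130, 131, 128, 131, 137, 156, 169, 173, 175, 174, 173, 174, 173, 173, 174, 173, 173, 172, 173, 172, 174, 173, 173, 175, 174, 174, 173, 165, 148, 134, 120, 88, 86, 113, 124, 127, 131, 125, 97, 53, 34, 37, 42, 39, 39, 41, 39, 44, 43, 47, 45, 43, 43, 44, 44, 46, 51, 46, 48, 58, 106, 152, 166, 168, 166, 166, 166, 167, 166, 166, 166, 168, 166, 166, 166]
[154, 154, 155, 154, 153, 153, 156, 153, 138, 65, 39, 34, 37, 51, 83, 96, 114, 148, 175, 184, 186, 183, 188, 185, 185, 184, 183, 185, 187, 184, 184, 190, 172, 114, 74, 57, 93, 147, 144, 150, 148, 131] 33.0
```

```bash
cat > tilt.py <<'E'
from h import *
from bar import st
import pickle,sys
np.set_printoptions(precision=4,suppress=True)
M={k:pickle.load(open(k+'.pkl','rb')) for k in('tb','tc')}
v=list(map(float,sys.argv[1:]))
E={'tb':(v[0],v[1],v[2],115.5),'tc':(v[3],v[4],v[5],122.5)}
q=[]
for j in range(3):
    p,e=tri([ray('wrist',(E[k][j],E[k][3]),M[k][1]) for k in M]);s=st(p);q.append((s[0],p[2]));print('LRO'[j],s,p[2],np.round(e,4))
(a,b),(c,d)=q[:2];print('tilt',np.arctan2(d-b,c-a),'len',np.hypot(c-a,d-b),'centre',(a+c)/2,(b+d)/2)
E
python3 tilt.py 158 243.5 275.5 386 478 500
```

```text
L [0.0434 0.0057] 0.16844363062574896 [0.0071 0.0071]
R [0.142  0.0054] 0.17723628677979142 [0.0005 0.0005]
O [0.1727 0.0061] 0.1740040095320089 [0.0013 0.0013]
tilt 0.08894379371572371 len 0.0989867826622245 centre 0.09265231053833936 0.1728399587027702
```

Tilt is down to about 0.07–0.09 rad. I press a further 3 mm for margin.

```bash
python3 jog.py '[0.0,0.02,0.045,0,0,0,0,0.0,0.04,0.09,0,0,0,0,0.0,0.06,0.14,0,0,0,0,0.0,0.0813,0.1838,0,0,0,0,0.0,0.0813,0.1838,0.04,0,0,0]'|grep -E "ee_|^force"; python3 jog.py '[0,0,0,0.03,0,0,0,0,0,0,0.06,0,0,0,0,0,0,0.08,0,0,0,0,0,0,0.087,0,0,0,0,0,0,0.087,0,0,0]' |grep -E "ee_|^force"
```

```text
ee_pos: [0.4681, 0.2602, 0.253]
force: [-0.0, -1.1, -0.3]
ee_pos: [0.4672, 0.2556, 0.1637]
force: [0.5, 0.1, -0.2]
```

```bash
python3 jog.py '[0,0,0,0.004,0,0,0,0,0,0,0.008,0,0,0,0,0,0,0.0112,0,0,0,0,0,0,0.0112,0,0,0]'|grep -E "ee_|^force"; python3 jog.py '[0,0,0,-0.03,0,0,0,0,0,0,-0.08,0,0,0,0,0,0,-0.132,0,0,0,0.0,-0.0407,0.03,-0.138,0,0,0,0,-0.0817,0.055,-0.138,0,0,0]' |grep -E "ee_|^force"; python3 jog.py '[0.0,0,0,0,0,0,0,0.0,0,0,0,0,0,0]'|grep ee_; python3 tab.py tb;python3 jog.py '[0.0,0,-0.06,0,0,0,0,0.0,0,-0.12,0,0,0,0,0.0,0,-0.18,0,0,0,0,0.0,0,-0.24,0,0,0,0,0.0,0,-0.24,0,0,0,0]'|grep ee_;python3 jog.py '[0.0,0,0,0,0,0,0,0.0,0,0,0,0,0,0]'|grep -E "clo|ee_"; python3 tab.py tc
python3 - <<'E'
from h import *
import pickle
for k,v in(('tb',115),('tc',122)):
    g=cv2.GaussianBlur(cv2.cvtColor(pickle.load(open(k+'.pkl','rb'))[0],cv2.COLOR_RGB2GRAY),(3,3),0)[v].astype(float);d=np.diff(g)
    print(k,[(i+1,int(d[i])) for i in range(120,520) if abs(d[i])>14 and abs(d[i])>=max(abs(d[i-1]),abs(d[i+1]))])
E
```

```text
ee_pos: [0.4675, 0.2551, 0.1526]
force: [-0.1, -0.1, -0.0]
ee_pos: [0.5538, 0.3059, 0.2927]
force: [0.6, -0.3, 0.0]
ee_pos: [0.5514, 0.3045, 0.2898]
tb [5, 0, 635, 400, 44813] [395.8379 305.8652]
tb [248, 104, 29, 23, 639] [261.7684 114.7074]
tb [527, 129, 49, 64, 2542] [550.7553 158.7876]
tb [0.4781 0.3095 0.4729]
ee_pos: [0.5361, 0.0617, 0.2909]
clock: 36.55
ee_pos: [0.5374, 0.0668, 0.2907]
tc [480, 113, 19, 19, 360] [488.975 122.025]
tc [601, 143, 39, 107, 2529] [624.486  183.5631]
tc [0.4637 0.0713 0.4735]
tb [(157, -17), (239, -17), (247, -31), (278, 31), (281, -34), (290, 43)]
tc [(244, -42), (273, 29), (274, 29), (330, 24), (388, -30), (391, 24), (446, 15), (469, -15), (471, -20), (474, 15), (479, -32), (500, 39)]
```

```bash
python3 tilt.py 157.8 245.5 277.5 387 478 499.8; python3 - <<'E'
from h import *
from bar import st
import pickle
a,m=pickle.load(open('tc.pkl','rb'));print('tray rear/grip, lens profile col')
b,m2=pickle.load(open('tb.pkl','rb'))
# lens y: ring top/bottom in col of lens centre
for k,(im,mm),u in(('tb',(b,m2),201),('tc',(a,m),433)):
    g=cv2.cvtColor(im,cv2.COLOR_RGB2GRAY)[:,u].astype(float);d=np.diff(cv2.GaussianBlur(g[:,None],(1,3),0)[:,0])
    print(k,[(i+1,int(d[i])) for i in range(40,200) if abs(d[i])>12])
# grip blob (tray handle) in tc: black at left
g=cv2.cvtColor(a,cv2.COLOR_RGB2GRAY);k=((g<60)*255).astype(np.uint8);n,l,s,c=cv2.connectedComponentsWithStats(k)
for i in range(1,n):
    if s[i][4]>60 and s[i][1]<180: print(s[i].tolist(),c[i],st(plane('wrist',c[i],.066,m)))
E
```

```text
L [0.0428 0.0052] 0.16984002732661127 [0.007 0.007]
R [0.1422 0.0049] 0.17448368575637752 [0.0004 0.0004]
O [0.1732 0.0057] 0.17091540222043755 [0.0014 0.0014]
tilt 0.046682474785726985 len 0.09950940900442574 centre 0.09251638198923777 0.1721618565414944
tray rear/grip, lens profile col
tb [(74, -14), (81, 15), (82, 27), (83, 19), (162, -16), (163, -19), (198, -20), (199, -33), (200, -29)]
tc [(81, 18), (82, 25), (83, 16), (154, 12), (155, 14), (161, -12), (162, -18), (163, -14), (170, -13), (179, 14), (196, -14), (197, -22), (198, -26), (199, -21), (200, -12)]
[497, 22, 31, 49, 209] [511.40669856  45.07655502] [0.26468046 0.13121657]
[635, 37, 5, 100, 198] [638.08585859  71.07070707] [0.64086964 0.16913948]
[0, 57, 17, 76, 746] [ 6.97453083 94.46380697] [-0.63660254  0.10809315]
[479, 113, 20, 20, 376] [488.84042553 122.25531915] [0.22272086 0.00750089]
[245, 116, 28, 8, 209] [258.45933014 119.51196172] [-0.10339178  0.00049798]
[601, 141, 39, 140, 3039] [624.66995722 195.90095426] [ 0.6205901  -0.09977152]
[393, 179, 57, 97, 1234] [425.47001621 246.98622366] [ 0.1363657 -0.1824976]
```

```bash
python3 -c "
from rig import r
print(r.close_job())"
```

```text
the job is handed in; nothing more can be done
None
```

I handed the job in at about 37 s of the 64 s, and no verdict came back. By my last measurements the tray was home against the stop and the lens was about 9 mm from the bay point (limit 18 mm), tilted about 0.05 rad (limit 0.12). The spindle was upright when last viewed, before the thumb-tab presses, and I did not check it or measure the four bystanders again at the end.

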